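# Clamp an angle bracket in the welding jig with the quarter-turn hold-down pin

### The arm

A 6-joint arm with a two-finger parallel gripper is mounted at the origin on the work surface. World frame = base frame: x ahead of the robot, y to its left, z up, the work surface at z = 0. Lengths are in m, angles in degrees, forces in N, time in s.
With the tool pointing down it reaches from about 0.25 to 0.8 m from the base axis. Payload 8.5 kg.
Tool frame: the origin (TCP) lies at the very end of the fingers, on their centre line; the grasp point (between the pads) lies 19 mm behind it; x points along the fingers, z is the direction in which the jaws open and shut, and the axes are right-handed (so a half turn about x gives the same grasp; the last joint's range is limited). The gripper opens to 85 mm and grips with 20 to 120 N. Pads are 22 mm wide; open, the fingers measure 114 mm over their backs; the gripper's body (76 mm by 85 mm) begins 54 mm behind the grasp point. The pads swing forward as they close: fully open they stand 13 mm farther back than shut.
Start: joints at [64.229, 13.648, -0.773, 75.585, 0, 90], TCP at [0.228, 0.473, 0.231] pointing down, gripper open.
Joint ranges: [-152.45, 152.45], [-59.26, 108.67], [-65.41, 83.53], [-104.44, 129.93], [-82.83, 76.93], [-180, 180]. Speed limits (degrees/s): [127.2, 127.2, 159.86, 180, 180, 180].

### API

Orientations are given as [roll, pitch, yaw] about the fixed x, y, z axes, in that order (R = Rz(yaw) Ry(pitch) Rx(roll)).
In Python, from bench import get_state, read_camera, job_done gives the robot as it stands.
- The arm moves only by the tool servo_tool, never from a script. Its argument "series" is a list of rows, each a list of 2 entries, a list of its own where there are three numbers: the shift along the world's x, y, z in mm, then the turn, a rotation vector about the world's x, y, z in degrees. In form: [[[tx, ty, tz], [wx, wy, wz]], ...]. A call has exactly 10 rows; each row shifts and turns the pose as measured when the row begins; what a row does not reach is not made up. A row lasts 1/8 s, in which the tool goes at most 62.5 mm and 10.7 degrees, less where a joint would pass 70% of its speed; a pose out of reach is approached as far as the arm can. A call is refused whole if a number of a shift passes 62.5 or a number of a turn 10.7, either way. A call with a gripper value outside its range is refused whole. "jaw" is the finger opening in mm, from 0 to 85.4, set as the call begins (left out, the last holds). The fingers move at their own pace and stop on an object; the grip force is fixed at half the most. Time passes only in rows, so rows that do not move let the fingers close, or fill a call up. It gives the time, the measured TCP pose, the force and the opening at its end, in the units of the state.
- get_state(): the state, without advancing time (a new reading comes with each control period).
- read_camera(name): name is "scene" or "side" or "wrist"; returns a dict with "pixels" (384x512x3 uint8, red, green, blue), "depth" (384x512 float32, m along the optical axis (not along the pixel's ray), 0 where there is no reading), "K" (3x3 intrinsics, pixels), "camera_from_world" (4x4, takes a point from world to camera coordinates). Camera axes: x right, y down, z forward; pixel columns grow to the right and rows downward; lengths in m; the calibration is good to about 2 mm. A picture is of the moment at which its call begins.
- job_done(): hands the job in, once; it reports no verdict.
The state is a dict: "clock": time; "q": joint angles; "qd": joint speeds; "effort": joint torques, N m; "tcp_pos": TCP position; "tcp_rot": TCP orientation; "ft_force": force on the tool from outside, world axes, zero at the start; "ft_torque": the same for the moment, N m; "grip_width": opening from 0.0 (shut) to 1.0 (fully open).
Only numpy, scipy, OpenCV 4.12 (cv2) and the standard library are available. Lean on these libraries where they do the work, as an engineer would, in place of code of your own. Each camera call takes 0.05 s, during which the arm holds its last target.

### The job

Set the tacked angle bracket up for welding: stand it on the jig's top plate and slide its foot, toe first, fully home under the lip of the jig. Then take the wing-handled spring pin from the rack, push it down against its spring through the bracket's hole and the slot in the jig, and turn it a quarter turn either way so that its hammer head lies crosswise under the plate and the pad clamps the foot. The lock has no detent, so finish still gripping the pin, pressed in and turned; leave the two other pins in the rack and the spray can standing.

Things in the scene. Friction and masses are not known exactly. Their poses are not given: they have to be found in the camera images.
- jig: Steel welding jig, bolted down. Origin: on the axis of its keyed slot, at table level; +x towards the stop block, z up. Top plate 8 thick, x -95..65, y +-50, upper face z = 40, hollow beneath. Keyed slot through the plate at the origin: 31 long (x), 14 wide (y). Side lugs to y = +-79 near x = -30, under 20 high.
- jig_stop (a point): Middle of the jig's stop face, on the top plate: x = 45, z = 40 in the jig's frame, same axes. A lip overhangs it by 14 mm (jig x 31..45), underside 12 above the plate, top 22 above. Cheeks 65 apart (y = +-32.5), 12 high, guide the foot over jig x 3..45 and flare outwards from x 3 to -12.
- bracket: Plain aluminium angle bracket, about 0.25 kg, standing loose on its foot. Origin: underside of the foot, on the axis of its hole (36 diameter); +x to the toe, z up. Foot 8 thick, x -46..44, y +-30. Fully home its axes agree with the jig's, toe on the stop face, origin at about x = 1, y = 0, z = 40 in the jig's frame.
- bracket_leaf (a point): On the bracket's upright leaf, mid thickness and width: x = -42, z = 40 in the bracket's frame, same axes. The leaf is 8 thick (x), 60 wide (y), its top at bracket z = 58; pinch it here from above across its thickness.
- pin: Steel quarter-turn hold-down pin, about 0.27 kg, hanging upright by its pad in one of the rack's holes (origin 26 above the table there). Origin: on its axis, underside of the hammer head; z up, x along head and wing. Head 26 long (x), 10 wide, 8 high; shank 11 diameter; sprung round pad 50 diameter, underside at z = 16 at rest. A half turn makes no difference.
- pin_wing (a point): Middle of the pin's flat wing handle, on its axis at pin z = 80, same axes. The wing is 46 long (x), 12 thick (y), pin z 58..102, with a flange 26 diameter just beneath; grip it from above across its 12 mm.
- pin_pad (a joint): Travel of the pin's pad up the shank, m: 0 at rest, 0.014 at most. The spring presses the pad with 5 N at 0, plus 0.7 N per mm. Pushed through foot and slot, the head's top reaches the plate's underside after 8 mm (pin origin at jig z = 24); push 3 to 5 mm more (about 13 N) to turn the head freely.
- rack: Grey sheet-steel pin rack, fixed; origin at table level under its middle hole. Top plate 70 (x) by 220 (y), upper face at z = 42; three holes 34 diameter at y = -70, 0, 70.
- ball_pin: Plain locating pin in the rack, collar 48 diameter, ball knob on a stem, top 60 above the rack plate. Not needed. Origin at its lower end.
- drum_pin: Plain locating pin in the rack, collar 48 diameter, cylindrical knob 26 diameter, top 43 above the rack plate. Not needed. Origin at its lower end.
- spray_can: Upright spray can, 52 diameter, 163 high, on the table. Not needed. Origin at its foot.
Mind the look-alikes: they are no part of the job. Of the things that look like the jig, take the one that is farthest from the robot's base at the start.

How it is judged (in metres and radians):
On the way, in this order (a step that is already met when the one before it is completed fails the run):
1. the bracket's foot is slid fully home under the jig's lip (x of bracket in the frame of jig between -0.004 and 0.004 m and y of bracket in the frame of jig between -0.005 and 0.005 m and z of bracket in the frame of jig between 0.037 and 0.043 m and angle between the x axis of bracket and the x axis of jig, either way round below 0.13 rad and angle between bracket's own z axis and vertical below 0.08 rad), for 0.2 s.
2. the pin is pushed through the foot and the slot until its head is below the top plate (all of step 1 and x of pin in the frame of jig between -0.008 and 0.008 m and y of pin in the frame of jig between -0.005 and 0.005 m and angle between pin's own z axis and vertical below 0.1 rad and z of pin in the frame of jig below 0.0238 m), for 0.05 s.
At the end, for the whole second after the job is handed in: Still gripped and at rest: the bracket is home and flat in the jig (4 mm along, 5 mm across, 0.13 rad); the pin is upright in the slot, its head under the plate (origin 12 to 26.5 mm up) and crosswise within 0.35 rad, spring pressed over 5.5 mm, pad and fingers each bearing over 5 N (all of step 1 and x of pin in the frame of jig between -0.008 and 0.008 m and y of pin in the frame of jig between -0.005 and 0.005 m and angle between pin's own z axis and vertical below 0.1 rad and z of pin in the frame of jig between 0.012 and 0.0265 m and angle between the x axis of pin and the y axis of jig, either way round below 0.35 rad and value of joint pin_pad above 0.0055 m and contact force between pin and bracket above 5 N and contact force between the fingers and pin above 5 N and linear speed of pin below 0.02 m/s and angular speed of pin below 0.2 rad/s); the arm keeps its last pose, push and grip.
It fails at once if one of the other two pins is pulled up, pushed over or shifted in the rack (distance of any of ball_pin, drum_pin from where it was at the start of the episode above 0.012 m or angle between any of ball_pin, drum_pin's own z axis and vertical above 0.35 rad).
It fails at once if the spray can is knocked over or shoved away (distance of spray_can from where it was at the start of the episode above 0.03 m or angle between spray_can's own z axis and vertical above 0.5 rad).
It also fails if it takes over 59 s, if anything falls off the work surface, if the arm or the gripper's body presses on something with over 40 N, if the wrist force passes 120 N, or if a joint passes its speed limit or range.

## Working session

There is one attempt and no reset: what is moved stays moved. The work goes in short steps, Python scripts to look and compute and a tool call to move; the robot and the scene stay as the last step left them, time stands still between calls to the robot, and variables do not carry over. Pictures are saved under pics/ and viewed, and the job is handed in when it is done.

Besides the shell and the picture viewer there is one more tool, called as a command line: name --argument value ..., lists and objects as JSON in quotes. servo_tool: Moves the arm, as the interface text tells. Its arguments: {"type":"object","properties":{"series":{"type":"array"},"jaw":{"type":"number"}},"required":["series"]}

```bash
ls; mkdir -p pics; python3 - <<'E'
from bench import *
import cv2,numpy as np
s=get_state();print(s)
for n in("scene","side","wrist"):
    c=read_camera(n);np.savez(f"{n}0.npz",**c)
    cv2.imwrite(f"pics/{n}0.png",c["pixels"][:,:,::-1])
    print(n,c["K"].tolist(),np.linalg.inv(c["camera_from_world"]).round(3).tolist())
E
```

```text
pics
{'clock': 0.0, 'q': array([ 6.42275644e+01,  1.36803124e+01, -8.15705078e-01,  7.55849770e+01,
       -1.52849824e-04,  9.00012839e+01]), 'qd': array([0.03958336, 0.04812713, 0.02830635, 0.05182919, 0.04156461,
       0.11074067]), 'effort': array([ 3.46666282e-03, -5.38784015e+01,  3.46435905e+01,  1.81432423e-02,
        2.36831793e-04, -7.14892593e-06]), 'tcp_pos': array([0.22809123, 0.47240736, 0.23069194]), 'tcp_rot': array([-179.89058979,   89.91900539, -115.66430921]), 'ft_force': array([ 0.54193762,  0.73560138, -0.1953726 ]), 'ft_torque': array([-0.02497354,  0.00078138,  0.0135281 ]), 'grip_width': 1.0012688845837483}
scene [[392.31827744124035, 0.0, 259.65591216800635], [0.0, 392.31827744124035, 192.39826526394728], [0.0, 0.0, 1.0]] [[-0.18, 0.645, -0.742, 1.319], [0.983, 0.103, -0.149, 0.122], [-0.019, -0.757, -0.653, 0.821], [0.0, 0.0, 0.0, 1.0]]
side [[472.2743641687367, 0.0, 257.8107805565658], [0.0, 472.2743641687367, 194.1772786100437], [0.0, 0.0, 1.0]] [[0.766, -0.449, 0.459, -0.15], [-0.642, -0.534, 0.55, -0.788], [-0.002, -0.716, -0.698, 1.048], [0.0, 0.0, 0.0, 1.0]]
wrist [[327.76705219561677, 0.0, 252.0586165444714], [0.0, 327.76705219561677, 190.95919615146227], [0.0, 0.0, 1.0]] [[0.435, 0.864, 0.254, 0.164], [0.9, -0.417, -0.124, 0.504], [-0.001, 0.283, -0.959, 0.374], [0.0, 0.0, 0.0, 1.0]]
```

View pics/scene0.png

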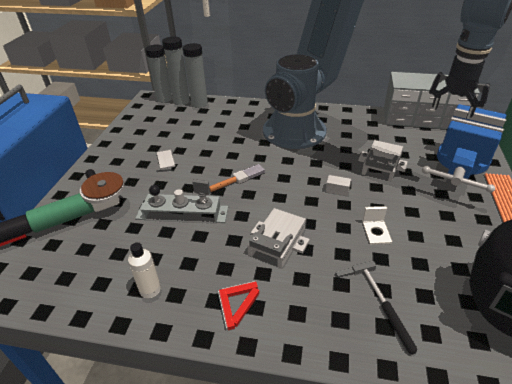

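View pics/side0.png

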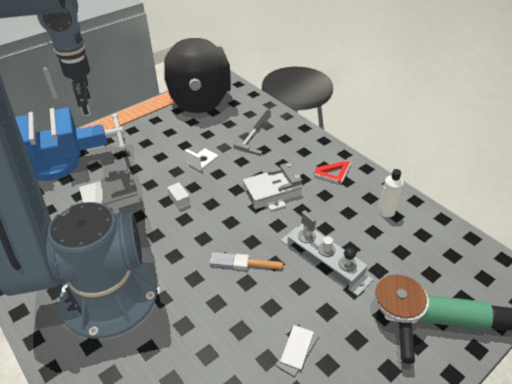

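View pics/wrist0.png

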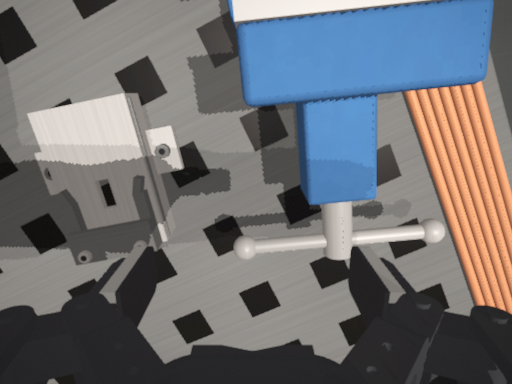

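```bash
cat >h.py <<'E'
import numpy as np,cv2
def load(f): 
    return dict(np.load(f))
def cloud(c):
    d=c["depth"].astype(float);K=c["K"];v,u=np.mgrid[0:d.shape[0],0:d.shape[1]]
    P=np.stack([(u-K[0,2])/K[0,0]*d,(v-K[1,2])/K[1,1]*d,d],-1)
    M=np.linalg.inv(c["camera_from_world"])
    W=P@M[:3,:3].T+M[:3,3];W[d<=0]=np.nan
    return W
def proj(c,p):
    p=np.atleast_2d(p);q=p@c["camera_from_world"][:3,:3].T+c["camera_from_world"][:3,3]
    q=q@c["K"].T;return q[:,:2]/q[:,2:]
def crop(c,u0,v0,u1,v1,s,fn):
    im=c["pixels"][v0:v1,u0:u1,::-1];cv2.imwrite(fn,cv2.resize(im,None,fx=s,fy=s,interpolation=cv2.INTER_CUBIC))
E
python3 - <<'E'
from h import *
c=load("scene0.npz");W=cloud(c)
crop(c,130,160,330,280,4,"pics/a.png");crop(c,320,130,420,250,5,"pics/b.png")
for n,u,v in[("jigA",275,225),("jigB",385,153),("rack",180,210),("br",380,235),("can",140,250)]:print(n,W[v,u].round(3))
c=load("side0.npz");W=cloud(c)
crop(c,170,130,390,290,3.6,"pics/c.png")
for n,u,v in[("jigA",265,185),("rack",325,255),("br",205,158),("can",395,175)]:print(n,W[v,u].round(3))
E
```

```text
jigA [0.564 0.012 0.042]
jigB [0.162 0.33  0.04 ]
rack [ 0.55  -0.268  0.045]
br [0.523 0.302 0.009]
can [ 0.801 -0.257  0.158]
jigA [0.561 0.029 0.033]
rack [ 0.498 -0.293  0.044]
br [ 0.52   0.301 -0.008]
can [ 0.782 -0.275  0.157]
```

View pics/a.png

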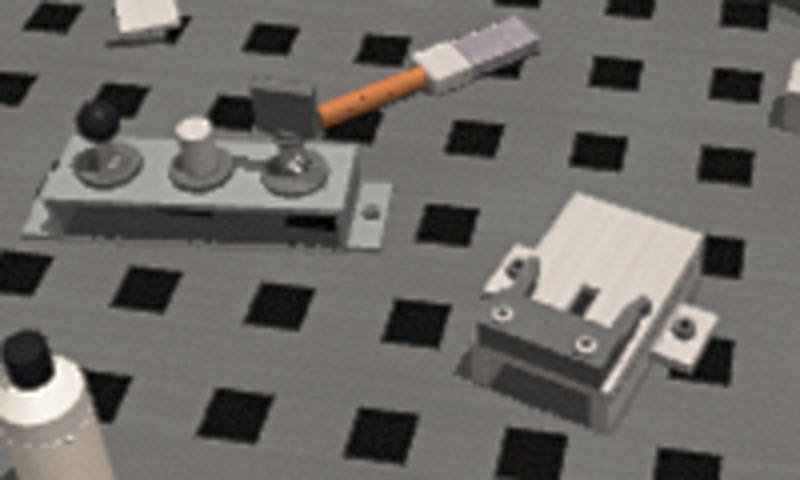

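View pics/b.png

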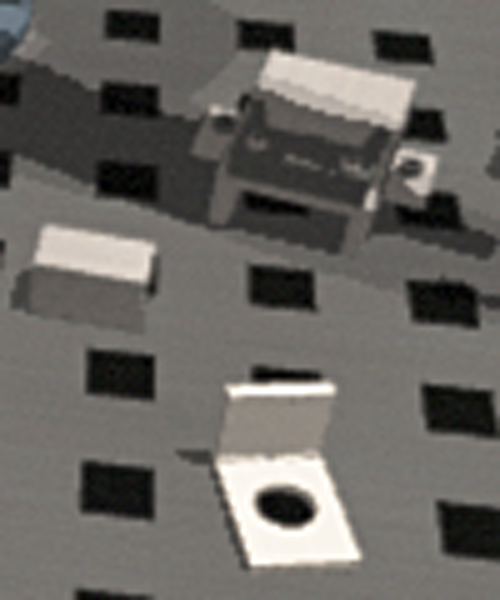

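View pics/c.png

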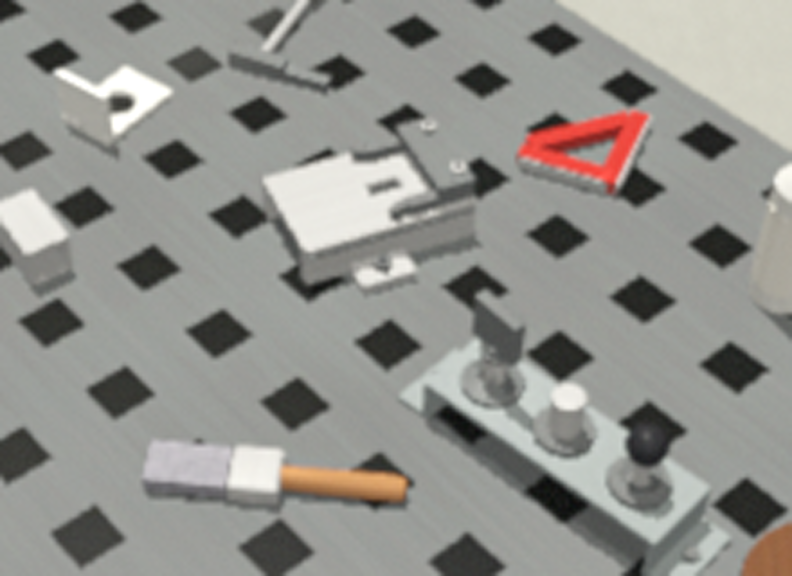

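```bash
python3 - <<'E'
from h import *
for n in("scene0","side0"):
    c=load(n+".npz");W=cloud(c)
    # table check
    m=(W[...,0]>.3)&(W[...,0]<.8)&(abs(W[...,1])<.3)&(abs(W[...,2])<.015)
    print(n,"table z",np.median(W[m][:,2]).round(4), W[m][:,2].std().round(4))
    def box(x0,x1,y0,y1,z0,z1):
        return W[(W[...,0]>x0)&(W[...,0]<x1)&(W[...,1]>y0)&(W[...,1]<y1)&(W[...,2]>z0)&(W[...,2]<z1)]
    for nm,b in dict(jigtop=(.42,.72,-.12,.14,.03,.047),jiglip=(.42,.72,-.12,.14,.055,.07),leaf=(.4,.6,.2,.4,.02,.08),rack=(.4,.65,-.42,-.08,.033,.05),wing=(.4,.65,-.42,-.08,.08,.16)).items():
        P=box(*b);
        if len(P)<5: print(nm,len(P));continue
        r=cv2.minAreaRect((P[:,:2]*1000).astype(np.float32));print(nm,len(P),np.median(P,0).round(4),r, "zr",np.percentile(P[:,2],[5,95]).round(3))
E
```

```text
scene0 table z 0.0001 0.0028
jigtop 1154 [0.5665 0.0319 0.0397] ((584.864013671875, 22.187049865722656), (103.72383117675781, 163.96270751953125), 73.0616226196289) zr [0.034 0.043]
jiglip 403 [0.6477 0.0032 0.062 ] ((644.7661743164062, 2.2254714965820312), (90.10163116455078, 38.146240234375), 72.4579849243164) zr [0.057 0.067]
leaf 241 [0.4681 0.2826 0.0431] ((466.2235107421875, 283.66497802734375), (13.038267135620117, 60.642974853515625), 9.35020923614502) zr [0.023 0.059]
rack 1058 [ 0.5302 -0.273   0.0425] ((517.4589233398438, -280.0887145996094), (75.74430847167969, 222.21893310546875), 5.993485450744629) zr [0.038 0.049]
wing 380 [ 0.5164 -0.2217  0.0994] ((517.3258666992188, -274.22314453125), (30.15142059326172, 175.29058837890625), 6.846654415130615) zr [0.083 0.128]
side0 table z -0.0015 0.0036
jigtop 989 [0.5617 0.0187 0.038 ] ((579.8652954101562, 18.899688720703125), (109.40036010742188, 163.0947265625), 71.38021850585938) zr [0.033 0.043]
jiglip 227 [ 0.638  -0.0008  0.0606] ((624.9926147460938, 6.303016662597656), (93.38687133789062, 71.23571014404297), 71.22329711914062) zr [0.056 0.065]
leaf 142 [0.4592 0.2798 0.0411] ((460.685791015625, 282.0942077636719), (14.003311157226562, 63.23056411743164), 10.87049674987793) zr [0.022 0.057]
rack 1402 [ 0.5038 -0.2984  0.0411] ((513.3419799804688, -280.18048095703125), (76.6739730834961, 223.22970581054688), 5.646742820739746) zr [0.036 0.048]
wing 403 [ 0.5061 -0.2332  0.0972] ((512.9313354492188, -276.6199951171875), (29.327001571655273, 179.17300415039062), 5.079498291015625) zr [0.082 0.127]
```

```bash
python3 - <<'E'
from h import *
for n in("scene0","side0","wrist0"):
    c=load(n+".npz");W=cloud(c)
    m=(W[...,0]>.2)&(W[...,0]<.75)&(W[...,1]>-.1)&(W[...,1]<.45)&(W[...,2]>.06)
    P=W[m]; 
    if n=="wrist0":P=P[P[:,2]<.2]
    if len(P):print(n,len(P),np.percentile(P[:,2],99),P[P[:,2].argmax()],P.min(0),P.max(0))
E
```

```text
scene0 1982 0.5505784851632284 [0.26274649 0.44799187 0.55393365] [ 0.20007226 -0.04369825  0.06002012] [0.6744762  0.44996811 0.55393365]
side0 2106 0.5716076458189959 [0.23599895 0.41672827 0.57843456] [ 0.20000447 -0.04692619  0.0600062 ] [0.6650974  0.44999832 0.57843456]
wrist0 3044 0.09249278509634774 [0.29200516 0.43724094 0.09371969] [0.20601456 0.25971255 0.06001314] [0.30163005 0.44982929 0.09371969]
```

servo_tool --series '[[[25,-30,5],[0,0,-8]],[[35,-47,0],[0,0,-8]],[[36,-50,0],[0,0,-8]],[[36,-50,0],[0,0,-8]],[[36,-50,0],[0,0,-8]],[[36,-50,0],[0,0,-8]],[[36,-50,0],[0,0,-8]],[[36,-50,0],[0,0,-8]],[[36,-50,0],[0,0,-8]],[[36,-45,0],[0,0,-8]]]'

```text
clock: 1.4
tcp_pos: [0.5789, -0.0084, 0.2342]
tcp_rot: [150.3, 89.9, 132.3]
ft_force: [0.6, 0.5, -0.4]
grip_width: 1.001
```

```bash
cat >>h.py <<'E'
def snap(n,tag):
    from bench import read_camera
    c=read_camera(n);np.savez(f"{n}_{tag}.npz",**c)
    cv2.imwrite(f"pics/{n}_{tag}.png",c["pixels"][:,:,::-1]);return c
E
python3 - <<'E'
from h import *
c=snap("wrist","jig")
E
```

```text
(no output)
```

View pics/wrist_jig.png

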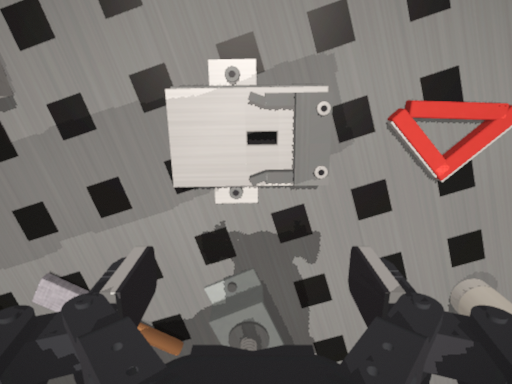

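```bash
cat >>h.py <<'E'
def ray(c,uv,z):
    uv=np.atleast_2d(np.asarray(uv,float));M=np.linalg.inv(c["camera_from_world"])
    d=np.c_[uv,np.ones(len(uv))]@np.linalg.inv(c["K"]).T@M[:3,:3].T
    o=M[:3,3];return o+d*((z-o[2])/d[:,2:])
def topview(c,x0,x1,y0,y1,z,s,fn):
    # orthorectified at plane z: cols +y.. rows x ; s px/m
    nx,ny=int((x1-x0)*s),int((y1-y0)*s)
    X,Y=np.meshgrid(np.linspace(x1,x0,nx),np.linspace(y1,y0,ny),indexing='ij')
    p=proj(c,np.c_[X.ravel(),Y.ravel(),np.full(X.size,z)]).reshape(nx,ny,2).astype(np.float32)
    im=cv2.remap(c["pixels"],p[...,0],p[...,1],cv2.INTER_CUBIC)
    if fn:cv2.imwrite(fn,im[:,:,::-1])
    return im
E
python3 - <<'E'
from h import *
c=load("wrist_jig.npz")
topview(c,.48,.69,-.08,.12,.04,2800,"pics/top_jig.png")
W=cloud(c);print(W[130,200],W[130,310],W[35,80],W[290,230])
crop(c,150,50,350,220,4,"pics/jigcrop.png")
E
```

```text
[0.54053228 0.04326965 0.04066578] [0.64410015 0.01202552 0.06193996] [0.44784748 0.17282545 0.00115431] [ 0.50087397 -0.15926892  0.01200496]
```

View pics/top_jig.png

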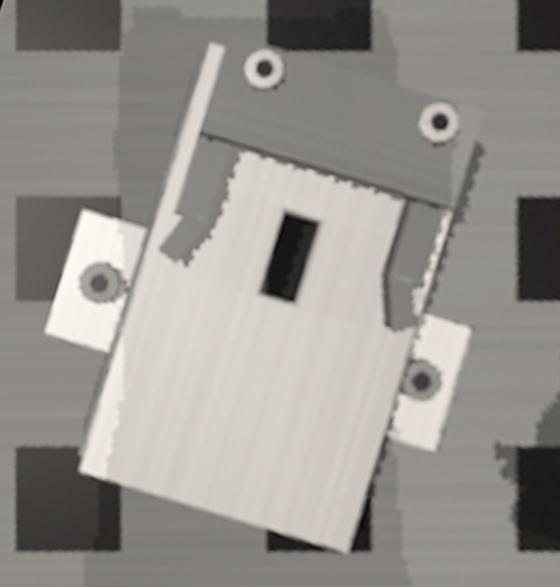

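View pics/jigcrop.png

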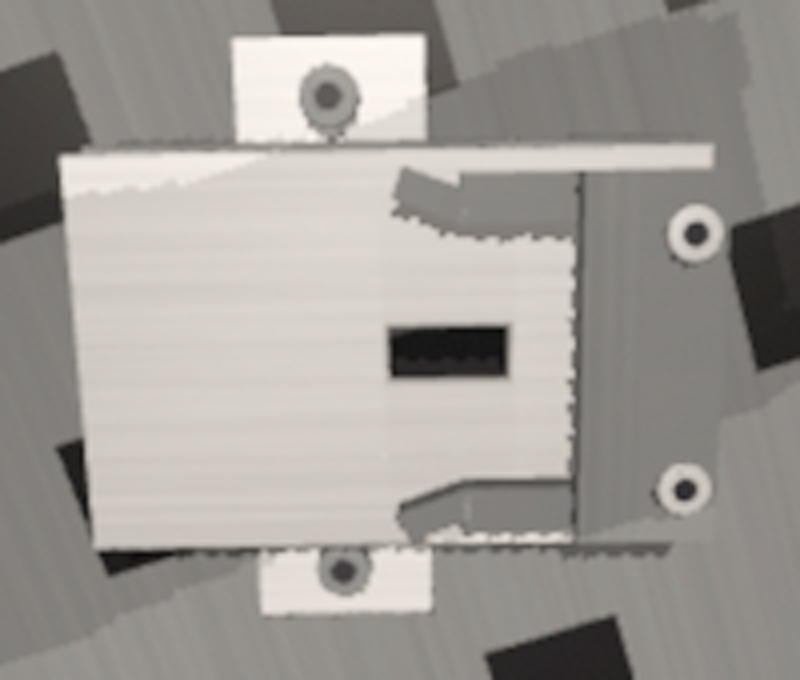

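```bash
python3 - <<'E'
from h import *
c=load("wrist_jig.npz")
im=topview(c,.48,.69,-.08,.12,.04,2800,None)
g=im[190:320,230:350].mean(2);m=((g<95)).astype(np.uint8)
cs,_=cv2.findContours(m,cv2.RETR_EXTERNAL,cv2.CHAIN_APPROX_NONE);k=max(cs,key=cv2.contourArea)
r=cv2.minAreaRect(k);print(r,cv2.contourArea(k))
u,v=r[0][0]+230,r[0][1]+190
print("slot",.69-v*.21/587,.12-u*.2/559)
# plate: white mask line fits
P=[]
def line(a,b,side):
    pass
g=im.mean(2)
# left edge: per row find strong rise
pts=[]
for row in range(80,460,4):
    xc=215-(row-45)*135/427
    seg=g[row,int(xc)-12:int(xc)+13];pts.append((int(xc)-12+np.argmax(np.diff(cv2.GaussianBlur(seg[None],(3,1),0)[0])),row))
l=cv2.fitLine(np.array(pts,np.float32),cv2.DIST_HUBER,0,.01,.01).ravel();print("left",l,np.degrees(np.arctan2(l[0],l[1])))
pts=[]
for col in range(95,340,4):
    yc=472+(col-80)*81/268
    seg=g[int(yc)-12:int(yc)+13,col];pts.append((col,int(yc)-12+np.argmin(np.diff(cv2.GaussianBlur(seg[:,None],(1,3),0)[:,0]))))
l=cv2.fitLine(np.array(pts,np.float32),cv2.DIST_HUBER,0,.01,.01).ravel();print("bot",l,np.degrees(np.arctan2(l[1],l[0])))
E
```

```text
((58.95135498046875, 67.40811157226562), (35.43734359741211, 83.74095153808594), 17.10272979736328) 2799.5
slot 0.5979119191990191 0.01661847764562835
left [  0.29314575  -0.95606774 139.54253    267.3758    ] 162.95361
bot [9.5611387e-01 2.9299527e-01 2.2980000e+02 5.1709998e+02] 17.037363
```

servo_tool --series '[[[-12,30,0],[0,0,4]],[[-16,40,-2],[0,0,4]],[[-16,40,-4],[0,0,4]],[[-16,40,-4],[0,0,4]],[[-16,40,-4],[0,0,4]],[[-16,40,-4],[0,0,4]],[[-12,30,-4],[0,0,4]],[[-8,20,-4],[0,0,0]],[[-4,10,0],[0,0,0]],[[0,0,0],[0,0,0]]]'

```text
clock: 2.7
tcp_pos: [0.4626, 0.2813, 0.2024]
tcp_rot: [-144.2, 89.7, -134.1]
ft_force: [0.2, -0.7, 0.1]
grip_width: 0.999
```

```bash
python3 - <<'E'
from h import *
from bench import get_state
s=get_state();print(s["tcp_pos"],s["tcp_rot"],s["ft_force"])
c=snap("wrist","br");W=cloud(c)
im=topview(c,.42,.59,.2,.38,.008,3000,"pics/top_br.png")
topview(c,.42,.59,.2,.38,.058,3000,"pics/top_br58.png")
E
```

```text
[0.46259257 0.28127369 0.20239686] [-144.18054493   89.6915527  -134.10059995] [ 0.16869505 -0.66413581  0.08077776]
```

View pics/wrist_br.png

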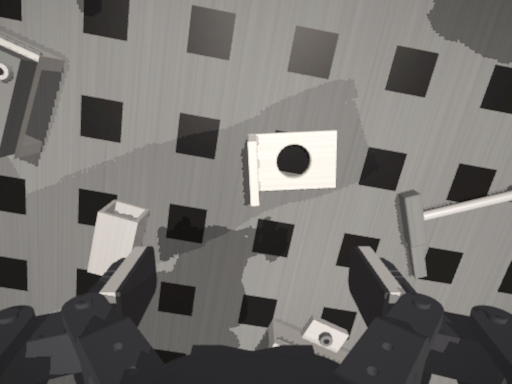

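View pics/top_br.png

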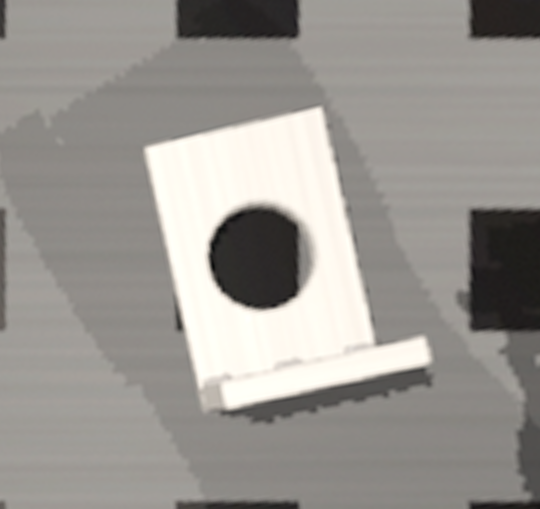

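View pics/top_br58.png

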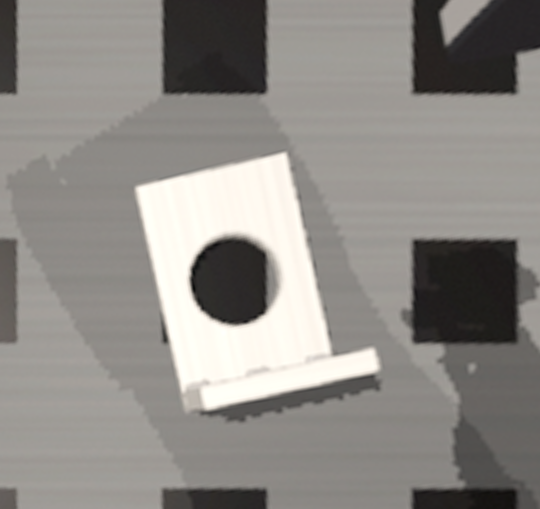

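servo_tool --series '[[[1,1,-20],[0,0,2]],[[0,1,-26],[0,0,1]],[[0,0,-26],[0,0,0]],[[0,0,-26],[0,0,0]],[[0,0,-26],[0,0,0]],[[0,0,-26],[0,0,0]],[[0,0,-20],[0,0,0]],[[0,0,-10],[0,0,0]],[[0,0,-3],[0,0,0]],[[0,0,0],[0,0,0]]]'

```text
clock: 4.0
tcp_pos: [0.4698, 0.2749, 0.017]
tcp_rot: [-69.2, 89.8, -56.7]
ft_force: [-1.1, 0.0, 0.1]
grip_width: 1.001
```

```bash
python3 - <<'E'
from h import *
c=snap("wrist","br2")
E
```

```text
(no output)
```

View pics/wrist_br2.png

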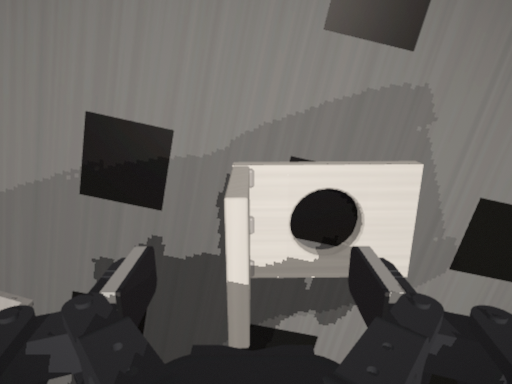

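servo_tool --series '[[[-3,4,2],[0,0,0.8]],[[-3,4,2],[0,0,0]],[[0,0,0],[0,0,0]],[[0,0,0],[0,0,0]],[[0,0,0],[0,0,0]],[[0,0,0],[0,0,0]],[[0,0,0],[0,0,0]],[[0,0,0],[0,0,0]],[[0,0,0],[0,0,0]],[[0,0,0],[0,0,0]]]'

```text
clock: 5.3
tcp_pos: [0.4643, 0.2843, 0.023]
tcp_rot: [-32.9, 89.7, -19.5]
ft_force: [0.6, 1.2, -0.4]
grip_width: 1.001
```

servo_tool --series '[[[-0.5,-1,-1],[0,0,0]],[[0,0,0],[0,0,0]],[[0,0,0],[0,0,0]],[[0,0,0],[0,0,0]],[[0,0,0],[0,0,0]],[[0,0,0],[0,0,0]],[[0,0,0],[0,0,0]],[[0,0,0],[0,0,0]],[[0,0,0],[0,0,0]],[[0,0,0],[0,0,0]]]' --jaw 0

```text
clock: 6.55
tcp_pos: [0.4637, 0.2831, 0.022]
tcp_rot: [-34.1, 89.7, -20.7]
ft_force: [-0.5, -0.3, 0.9]
grip_width: 0.086
```

```bash
python3 - <<'E'
from h import *
from bench import get_state
s=get_state();print(s["tcp_pos"],s["tcp_rot"],s["ft_force"],s["grip_width"]*85.4)
c=snap("wrist","br3")
topview(c,.42,.59,.2,.38,.008,3000,"pics/top_br3.png")
E
```

```text
[0.46365203 0.28314624 0.02201492] [-34.08211816  89.7221158  -20.74374235] [-0.47672653 -0.28398208  0.89625569] 7.303896282997358
```

View pics/wrist_br3.png

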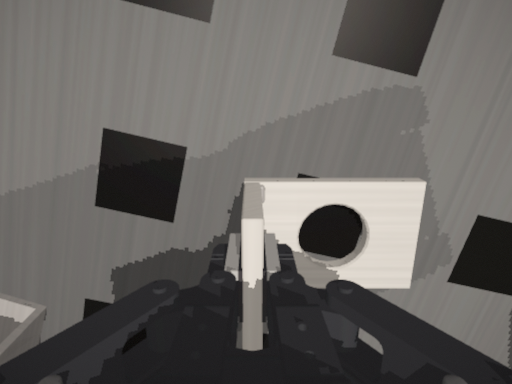

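View pics/top_br3.png

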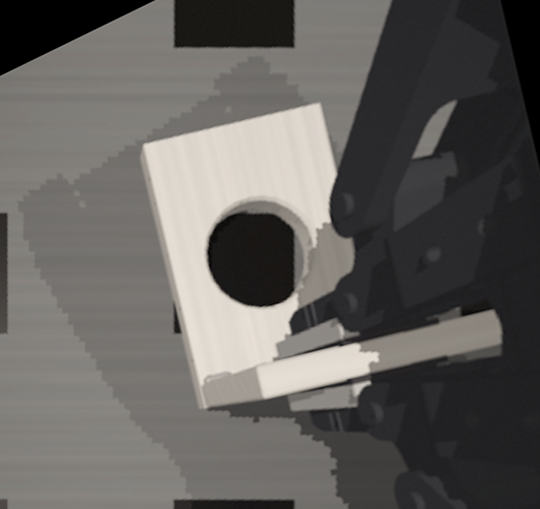

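servo_tool --series '[[[0,0,20],[0,0,0]],[[0,-5,26],[0,0,0]],[[5,-20,26],[0,0,-4]],[[5,-30,14],[0,0,-4.5]],[[5,-35,0],[0,0,-4.5]],[[5,-35,0],[0,0,-4.5]],[[5,-35,0],[0,0,-4.5]],[[5,-35,0],[0,0,-4.5]],[[4,-25,0],[0,0,-3]],[[0,-13,0],[0,0,0]]]'

```text
clock: 7.85
tcp_pos: [0.4946, 0.043, 0.1065]
tcp_rot: [-126.2, 89.7, -143.1]
ft_force: [0.4, 0.3, -2.6]
grip_width: 0.084
```

```bash
cat >j.py <<'E'
from h import *
from bench import get_state
O=np.array([.5979,.0166]);a=np.radians(-17.05);R=np.array([[np.cos(a),-np.sin(a)],[np.sin(a),np.cos(a)]])
def tojig(p):return (np.asarray(p)[:2]-O)@R
def toworld(p):return O+R@np.asarray(p)[:2]
def st():
    s=get_state();r=s["tcp_rot"]
    print("t",s["clock"],"tcp",s["tcp_pos"].round(4),"jig",(tojig(s["tcp_pos"])*1000).round(1),"jaw",round(r[2]-r[0],2),"pitch",round(r[1],2),"F",s["ft_force"].round(1),"T",s["ft_torque"].round(2),"w",round(s["grip_width"]*85.4,1),"q6",s["q"][4:].round(0));return s
E
python3 - <<'E'
from j import *
s=st()
t=toworld([-.1045,0]);print((t-s["tcp_pos"][:2])*1000)
c=snap("wrist","j2")
E
```

```text
t 7.85 tcp [0.4946 0.043  0.1065] jig [-106.5   -5.1] jaw -16.92 pitch 89.66 F [ 0.4  0.3 -2.6] T [0.07 0.08 0.01] w 7.1 q6 [ -0. 112.]
[3.38232867 4.24605876]
```

View pics/wrist_j2.png

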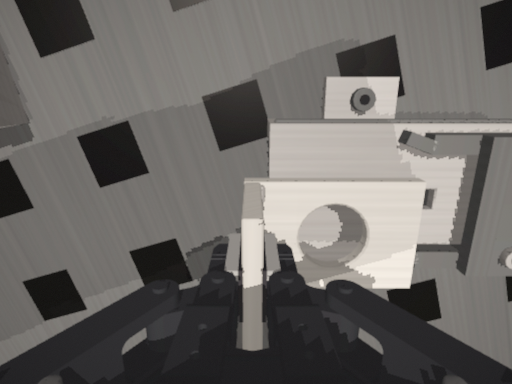

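```bash
python3 - <<'E'
from j import *
c=load("wrist_j2.npz")
s=get_state()
# world->tool xy
r=np.radians(s["tcp_rot"][2]-s["tcp_rot"][0]);Q=np.array([[np.cos(r),-np.sin(r)],[np.sin(r),np.cos(r)]])
for f,z in(("wrist_j2.npz",.0925),):
    P=ray(c,[(423,181),(411,289),(333,235)],z)[:,:2]
    print(((P-s["tcp_pos"][:2])@Q*1000).round(1), (tojig(P)*1000).round(1))
W=cloud(c);print(W[190:200,300:380,2].mean(),W[260:280,375:400,2].mean(), W[190:200,400:415,2].mean())
E
```

```text
[[ 85.6  31.5]
 [ 88.2 -29.9]
 [ 43.1   2.4]] [[-21.   25.8]
 [-18.3 -35.6]]
nan nan 0.09304562436693387
```

```bash
python3 - <<'E'
from j import *
c=load("wrist_j2.npz")
im=topview(c,.45,.62,-.03,.12,.0925,4000,"pics/top_j2.png")
print(im.shape)
E
```

```text
(679, 600, 3)
```

View pics/top_j2.png

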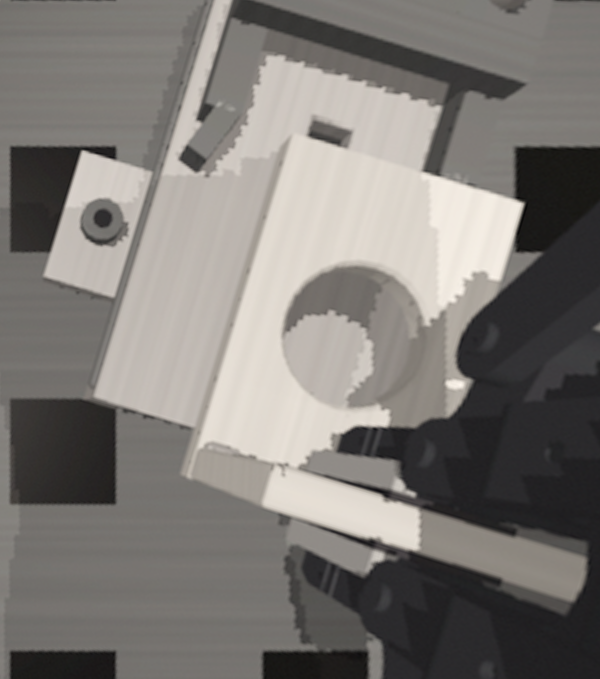

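servo_tool --series '[[[2,2,-4],[0,0,-0.6]],[[1,2,-8],[0,0,0]],[[0,0,-8],[0,0,0]],[[0,0,-8],[0,0,0]],[[0,0,-8],[0,0,0]],[[0,0,-5],[0,0,0]],[[0,0,-2],[0,0,0]],[[0,0,0],[0,0,0]],[[0,0,0],[0,0,0]],[[0,0,0],[0,0,0]]]'

```text
clock: 9.15
tcp_pos: [0.4969, 0.049, 0.0622]
tcp_rot: [-124.3, 89.7, -141.6]
ft_force: [-0.1, -0.1, -3.9]
grip_width: 0.083
```

```bash
python3 - <<'E'
from j import *
s=st()
c=snap("wrist","j3")
im=topview(c,.45,.62,-.03,.12,.048,4000,"pics/top_j3.png")
E
```

```text
t 9.15 tcp [0.4969 0.049  0.0622] jig [-106.     1.4] jaw -17.24 pitch 89.69 F [-0.1 -0.1 -3.9] T [-0.03  0.05  0.02] w 7.1 q6 [ -0. 113.]
```

View pics/top_j3.png

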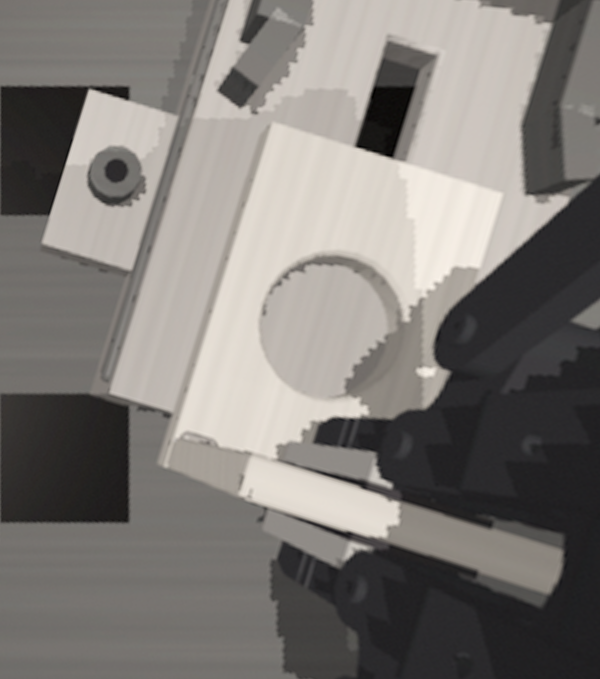

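servo_tool --series '[[[2,-1.5,0.8],[0,0,0]],[[5.7,-2,0],[0,0,0]],[[5.7,-1.8,0],[0,0,0]],[[5.7,-1.8,0],[0,0,0]],[[5.7,-1.8,0],[0,0,0]],[[5.7,-1.8,0],[0,0,0]],[[5.7,-1.8,0],[0,0,0]],[[5.7,-1.8,0],[0,0,0]],[[3,-1,0],[0,0,0]],[[0,0,0],[0,0,0]]]'

```text
clock: 10.45
tcp_pos: [0.5454, 0.0324, 0.0623]
tcp_rot: [-128.4, 89.6, -145.7]
ft_force: [0.1, 0.8, -3.8]
grip_width: 0.087
```

```bash
python3 - <<'E'
from j import *
s=st()
c=snap("wrist","j4")
im=topview(c,.5,.67,-.05,.1,.048,4000,"pics/top_j4.png")
E
```

```text
t 10.45 tcp [0.5454 0.0324 0.0623] jig [-54.8  -0.3] jaw -17.26 pitch 89.65 F [ 0.1  0.8 -3.8] T [-0.01  0.07  0.06] w 7.4 q6 [ -0. 111.]
```

View pics/top_j4.png

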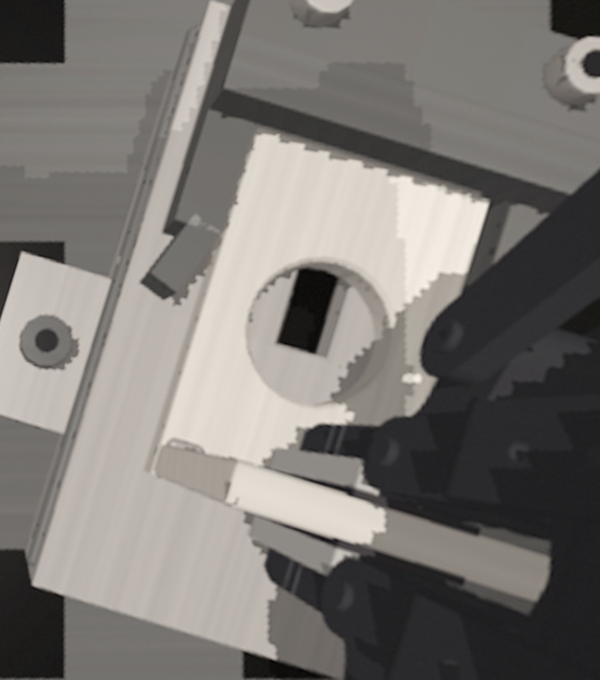

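servo_tool --series '[[[2.7,-0.8,0],[0,0,0]],[[2.7,-0.8,0],[0,0,0]],[[2.7,-0.8,0],[0,0,0]],[[2,-0.6,0],[0,0,0]],[[1.5,-0.4,0],[0,0,0]],[[1,-0.3,0],[0,0,0]],[[1,-0.3,0],[0,0,0]],[[1,-0.3,0],[0,0,0]],[[1,-0.3,0],[0,0,0]],[[1,-0.3,0],[0,0,0]]]'

```text
clock: 11.75
tcp_pos: [0.5578, 0.0285, 0.0626]
tcp_rot: [-156.9, 89.3, -174.1]
ft_force: [-4.6, 1.8, 2.3]
grip_width: 0.079
```

```bash
python3 - <<'E'
from j import *
s=st()
E
```

```text
t 11.75 tcp [0.5578 0.0285 0.0626] jig [-41.8  -0.4] jaw -17.15 pitch 89.25 F [-4.6  1.8  2.3] T [0.3  0.91 0.05] w 6.8 q6 [ -0. 110.]
```

servo_tool --series '[[[2,-0.6,0],[0,0,0]],[[2,-0.6,0],[0,0,0]],[[1.5,-0.4,-0.5],[0,0,0]],[[1,-0.3,-1],[0,0,0]],[[1,-0.3,-1],[0,0,0]],[[0.5,0,-1],[0,0,0]],[[0,0,0],[0,0,0]],[[0,0,0],[0,0,0]],[[0,0,0],[0,0,0]],[[0,0,0],[0,0,0]]]'

```text
clock: 13.0
tcp_pos: [0.558, 0.0284, 0.0635]
tcp_rot: [-168.6, 88.7, 174.4]
ft_force: [-2.5, 0.1, -0.2]
grip_width: 0.084
```

```bash
python3 - <<'E'
from j import *
s=st()
c=snap("wrist","j5")
im=topview(c,.5,.67,-.05,.1,.048,4000,"pics/top_j5.png")
E
```

```text
t 13.0 tcp [0.558  0.0284 0.0635] jig [-41.6  -0.4] jaw 343.0 pitch 88.71 F [-2.5  0.1 -0.2] T [ 0.05  0.29 -0.  ] w 7.1 q6 [  0. 110.]
```

View pics/top_j5.png

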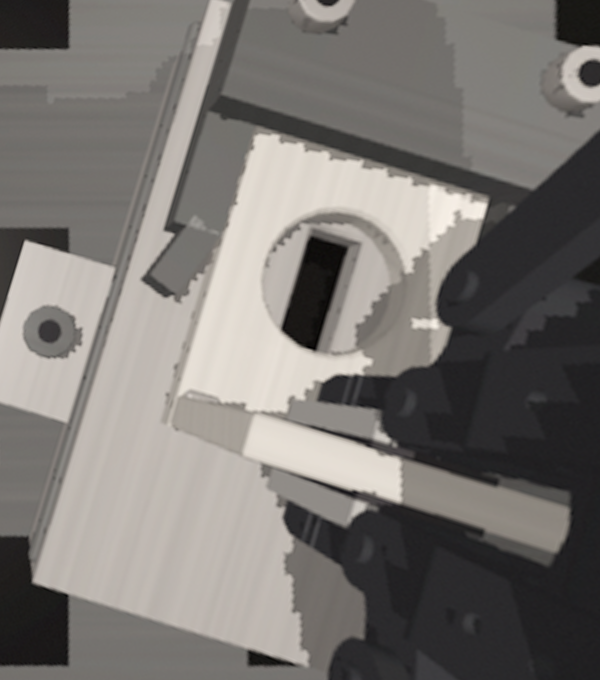

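servo_tool --series '[[[0,0,0],[0,0,0]],[[0,0,0],[0,0,0]],[[0,0,0],[0,0,0]],[[0,0,0],[0,0,0]],[[0,0,0],[0,0,0]],[[0,0,6],[0,0,0]],[[0,0,12],[0,0,0]],[[0,0,20],[0,0,0]],[[0,0,25],[0,0,0]],[[0,0,25],[0,0,0]]]' --jaw 50

```text
clock: 14.3
tcp_pos: [0.5585, 0.0283, 0.1559]
tcp_rot: [-168.4, 88.8, 174.6]
ft_force: [-0.3, -1.1, 0.2]
grip_width: 0.58
```

```bash
cat >>j.py <<'E'
from scipy.spatial.transform import Rotation as Ro
def want(jawdeg):
    # rotvec (world) bringing tool to pointing down with jaw axis at jawdeg (mod 180, nearest)
    s=get_state();r=s["tcp_rot"];C=Ro.from_euler("xyz",r,degrees=True)
    best=None
    for k in(0,180):
        b=jawdeg+k
        T=Ro.from_euler("xyz",[180,90,180+b],degrees=True)
        # jaw angle def yaw-roll
        v=(T*C.inv()).as_rotvec(degrees=True)
        if best is None or np.linalg.norm(v)<np.linalg.norm(best):best=v
    return best.round(2)
E
python3 - <<'E'
from j import *
s=st();print(want(-17.05))
c=snap("wrist","j6")
im=topview(c,.5,.67,-.05,.1,.048,4000,"pics/top_j6.png")
E
```

```text
t 14.3 tcp [0.5585 0.0283 0.1559] jig [-41.1  -0.4] jaw 343.0 pitch 88.76 F [-0.3 -1.1  0.2] T [-0.01 -0.11 -0.04] w 49.6 q6 [  0. 110.]
[-0.12 -1.24 -0.05]
```

View pics/top_j6.png

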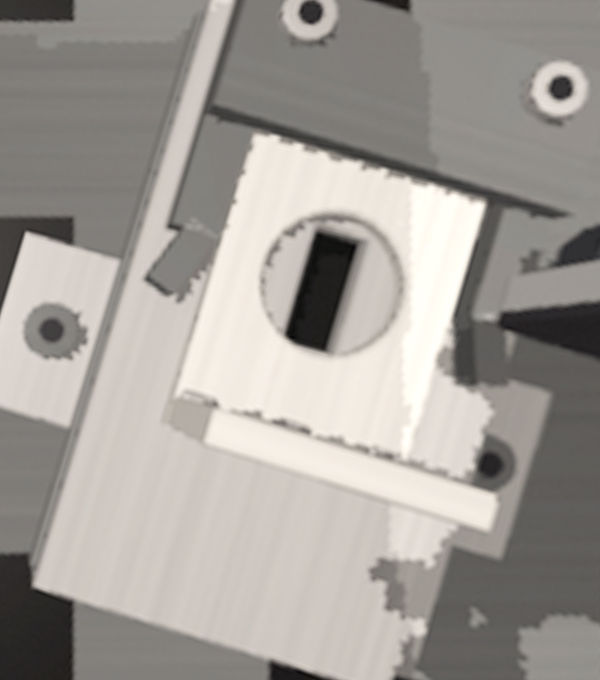

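servo_tool --series '[[[0,0,20],[0,-1.2,0]],[[-3,-15,22],[0,0,2]],[[-6,-28,22],[0,0,2.5]],[[-6,-32,15],[0,0,2.5]],[[-6,-32,5],[0,0,2.5]],[[-6,-32,0],[0,0,2.5]],[[-6,-32,0],[0,0,2.5]],[[-6,-30,0],[0,0,2.5]],[[-6,-20,0],[0,0,0]],[[-3,-10,0],[0,0,0]]]' --jaw 85

```text
clock: 15.6
tcp_pos: [0.5092, -0.2084, 0.2589]
tcp_rot: [3.9, 88.8, 4.6]
ft_force: [0.2, -1.3, 0.4]
grip_width: 0.995
```

```bash
python3 - <<'E'
from j import *
s=st()
c=snap("wrist","p1")
im=topview(c,.42,.6,-.33,-.13,.128,3000,"pics/top_p1.png")
E
```

```text
t 15.6 tcp [ 0.5092 -0.2084  0.2589] jig [ -18.8 -241.2] jaw 0.72 pitch 88.82 F [ 0.2 -1.3  0.4] T [-0.03 -0.    0.05] w 85.0 q6 [ 1. 67.]
```

View pics/wrist_p1.png

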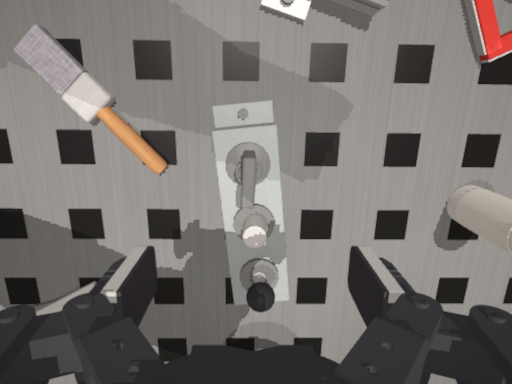

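View pics/top_p1.png

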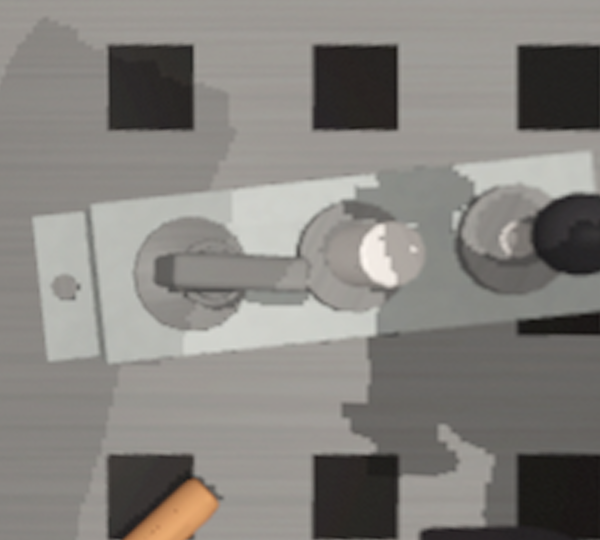

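```bash
python3 - <<'E'
from j import *
c=load("wrist_p1.npz")
im=topview(c,.48,.54,-.25,-.17,.128,10000,None)
im=cv2.convertScaleAbs(im,alpha=2.2,beta=-140)
cv2.imwrite("pics/p1z.png",im[:,:,::-1]);print(im.shape,want(0))
E
```

```text
(600, 799, 3) [-0.06  1.17 -0.71]
```

View pics/p1z.png

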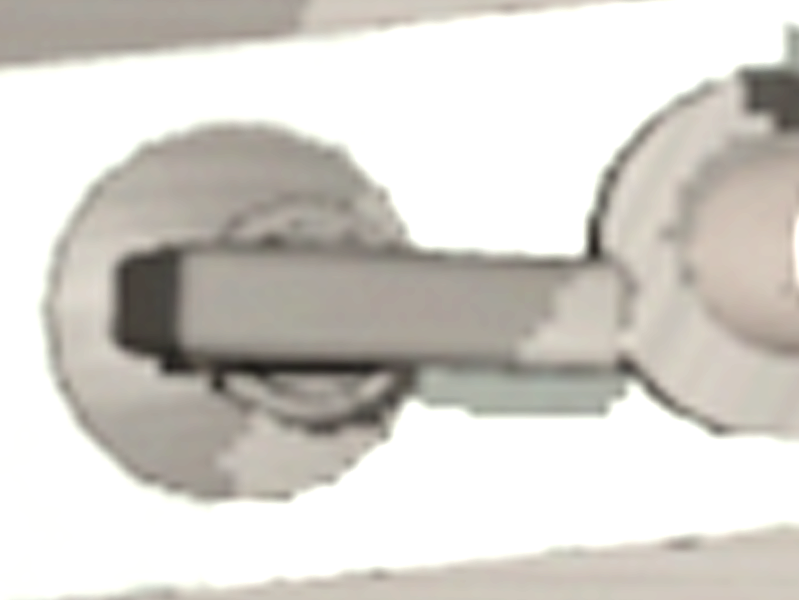

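servo_tool --series '[[[0,-1,-12],[0,1.2,-2]],[[0,0,-22],[0,0,0]],[[0,0,-25],[0,0,0]],[[0,0,-25],[0,0,0]],[[0,0,-25],[0,0,0]],[[0,0,-25],[0,0,0]],[[0,0,-20],[0,0,0]],[[0,0,-10],[0,0,0]],[[0,0,-3],[0,0,0]],[[0,0,0],[0,0,0]]]'

```text
clock: 16.9
tcp_pos: [0.5097, -0.2021, 0.0823]
tcp_rot: [165.9, 89.4, 164.3]
ft_force: [0.8, -0.5, -0.3]
grip_width: 0.991
```

```bash
python3 - <<'E'
from j import *
s=st();print(want(-1.3),((np.array([.5091,-.21,.087])-s["tcp_pos"])*1000).round(1))
c=snap("wrist","p2")
im=topview(c,.48,.54,-.25,-.17,.128,10000,None)
im=cv2.convertScaleAbs(im,alpha=2.2,beta=-140)
cv2.imwrite("pics/p2z.png",im[:,:,::-1])
E
```

```text
t 16.9 tcp [ 0.5097 -0.2021  0.0823] jig [ -20.2 -235. ] jaw -1.6 pitch 89.43 F [ 0.8 -0.5 -0.3] T [-0.05  0.06  0.06] w 84.7 q6 [-0. 70.]
[-0.15 -0.55  0.3 ] [-0.6 -7.9  4.7]
```

View pics/wrist_p2.png

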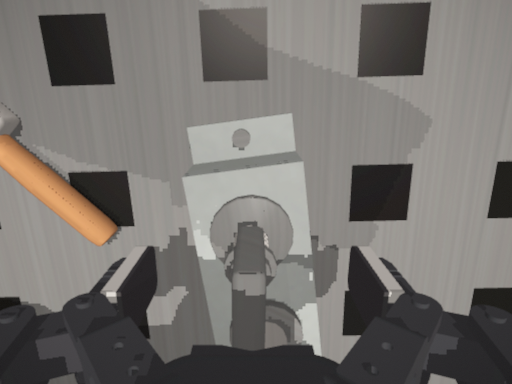

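View pics/p2z.png

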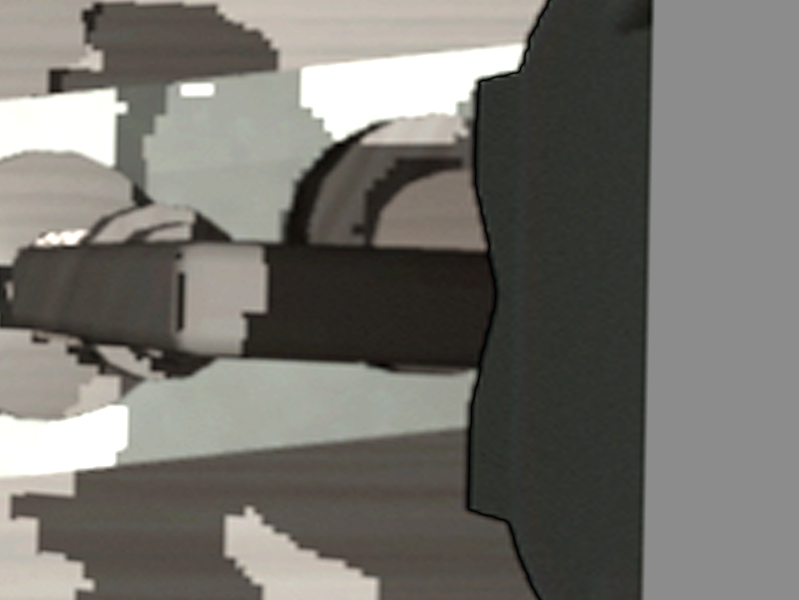

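servo_tool --series '[[[0,-4,3],[0,-0.5,0]],[[-0.4,-4,2],[0,0,0]],[[0,0,0],[0,0,0]],[[0,0,0],[0,0,0]],[[0,0,0],[0,0,0]],[[0,0,0],[0,0,0]],[[0,0,0],[0,0,0]],[[0,0,0],[0,0,0]],[[0,0,0],[0,0,0]],[[0,0,0],[0,0,0]]]'

```text
clock: 18.2
tcp_pos: [0.5101, -0.2114, 0.0895]
tcp_rot: [29.1, 89.8, 27.4]
ft_force: [-0.0, -0.6, 0.6]
grip_width: 0.997
```

```bash
python3 - <<'E'
from j import *
s=st();print(want(-1.7),((np.array([.5093,-.2106,.087])-s["tcp_pos"])*1000).round(1))
E
```

```text
t 18.2 tcp [ 0.5101 -0.2114  0.0895] jig [ -17.1 -243.7] jaw -1.64 pitch 89.82 F [-0.  -0.6  0.6] T [-0.02 -0.01 -0.03] w 85.2 q6 [ 0. 69.]
[-0.08  0.16 -0.06] [-0.8  0.8 -2.5]
```

Close on the wing.

servo_tool --series '[[[-0.8,0.6,-2],[0,0,0]],[[0,0,0],[0,0,0]],[[0,0,0],[0,0,0]],[[0,0,0],[0,0,0]],[[0,0,0],[0,0,0]],[[0,0,0],[0,0,0]],[[0,0,0],[0,0,0]],[[0,0,0],[0,0,0]],[[0,0,0],[0,0,0]],[[0,0,0],[0,0,0]]]' --jaw 0

```text
clock: 19.45
tcp_pos: [0.5091, -0.2107, 0.0875]
tcp_rot: [31.6, 89.8, 30.0]
ft_force: [-1.4, 1.1, 1.1]
grip_width: 0.136
```

```bash
python3 - <<'E'
from j import *
s=st()
snap("wrist","p3")
E
```

```text
t 19.45 tcp [ 0.5091 -0.2107  0.0875] jig [ -18.2 -243.3] jaw -1.63 pitch 89.83 F [-1.4  1.1  1.1] T [0.03 0.05 0.01] w 11.6 q6 [ 0. 69.]
```

View pics/wrist_p3.png

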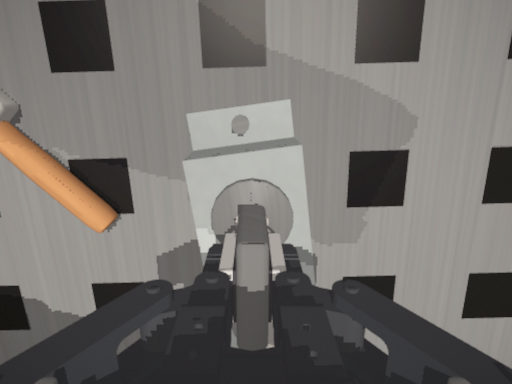

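servo_tool --series '[[[0,0,8],[0,0,0]],[[0,0,15],[0,0,0]],[[0,0,20],[0,0,0]],[[0,0,22],[0,0,2]],[[4,8,20],[0,0,8]],[[12,28,8],[0,0,9]],[[14,35,0],[0,0,9.5]],[[14,35,0],[0,0,9.5]],[[14,35,0],[0,0,9.5]],[[13,32,0],[0,0,9.5]]]'

```text
clock: 20.75
tcp_pos: [0.5815, -0.0349, 0.1925]
tcp_rot: [-35.2, 89.6, 21.6]
ft_force: [1.0, -0.7, -2.8]
grip_width: 0.132
```

```bash
python3 - <<'E'
from j import *
s=st();print(want(72.95),((np.array([.5979,.0166,.170])-s["tcp_pos"])*1000).round(1))
E
```

```text
t 20.75 tcp [ 0.5815 -0.0349  0.1925] jig [ -0.6 -54. ] jaw 56.86 pitch 89.62 F [ 1.  -0.7 -2.8] T [-0.04  0.02  0.01] w 11.3 q6 [ 0. 30.]
[-0.19  0.33 16.09] [ 16.4  51.5 -22.5]
```

servo_tool --series '[[[3,10,-2],[0,0.3,4]],[[5,16,-5],[0,0,4]],[[5,16,-5],[0,0,4]],[[3,8,-4],[0,0,4]],[[0,0,0],[0,0,0]],[[0,0,0],[0,0,0]],[[0,0,0],[0,0,0]],[[0,0,0],[0,0,0]],[[0,0,0],[0,0,0]],[[0,0,0],[0,0,0]]]'

```text
clock: 22.0
tcp_pos: [0.5989, 0.0184, 0.1824]
tcp_rot: [-37.6, 89.7, 35.8]
ft_force: [-0.7, 0.4, -2.2]
grip_width: 0.134
```

```bash
python3 - <<'E'
from j import *
s=st();print(want(72.95),((np.array([.5979,.0166,.170])-s["tcp_pos"])*1000).round(1))
for n in("wrist","side","scene"):snap(n,"s1")
c=load("side_s1.npz");u,v=proj(c,[.598,.017,.1])[0].astype(int);crop(c,u-60,v-60,u+60,v+60,5,"pics/s1a.png")
c=load("scene_s1.npz");u,v=proj(c,[.598,.017,.1])[0].astype(int);crop(c,u-60,v-60,u+60,v+60,5,"pics/s1b.png")
E
```

```text
t 22.0 tcp [0.5989 0.0184 0.1824] jig [0.5 2. ] jaw 73.43 pitch 89.67 F [-0.7  0.4 -2.2] T [-0.02  0.05 -0.02] w 11.5 q6 [ 0. 18.]
[-0.19  0.26 -0.48] [ -1.   -1.8 -12.4]
```

View pics/wrist_s1.png

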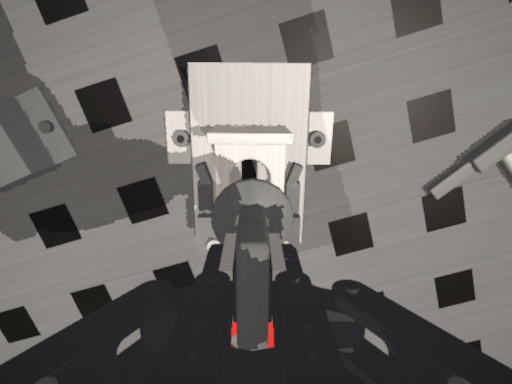

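View pics/s1a.png

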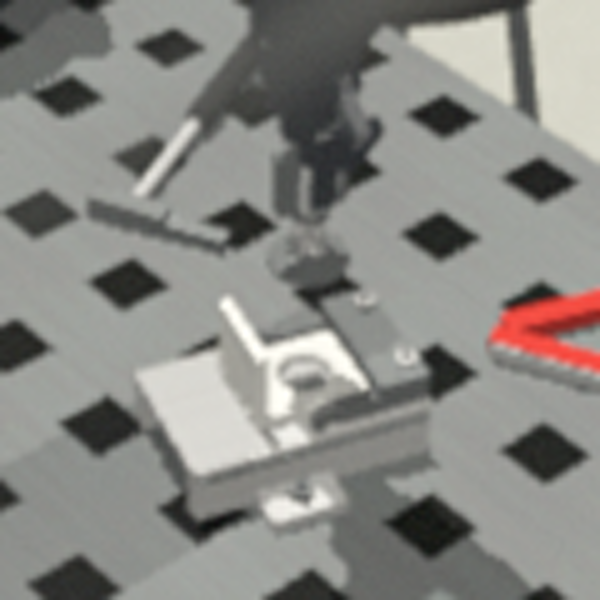

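View pics/s1b.png

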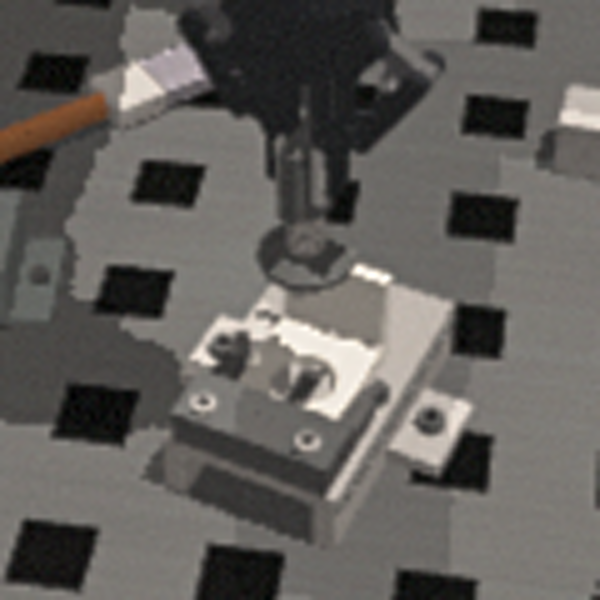

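```bash
python3 - <<'E'
from j import *
c=load("wrist_s1.npz")
for p in([15.5,7],[15.5,-7],[-15.5,7],[-15.5,-7],[0,0]):
    w=toworld(np.array(p)/1000);print(p,proj(c,[*w,.04]).round(1))
s=get_state();ctr=s["tcp_pos"]+[0,0,-.0615+.02]
print(proj(c,ctr))
crop(c,190,120,320,260,5,"pics/s1c.png")
E
```

```text
[15.5, 7] [[256.7 192.2]]
[15.5, -7] [[241.4 192.1]]
[-15.5, 7] [[257.2 158.7]]
[-15.5, -7] [[241.3 158.5]]
[0, 0] [[249.1 175.6]]
[[251.93331132 216.8303844 ]]
```

View pics/s1c.png

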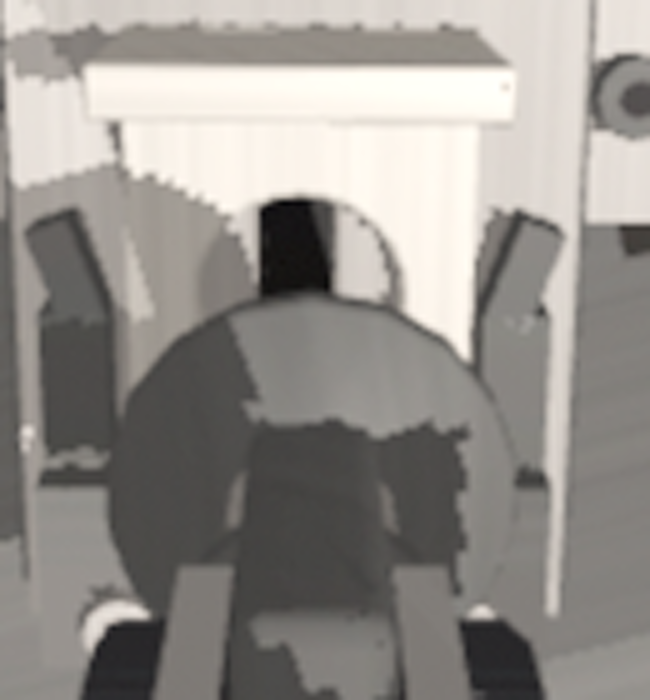

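```bash
python3 - <<'E'
from j import *
c=load("wrist_s1.npz");s=get_state();t=s["tcp_pos"]
w=np.r_[R@[-.025,0],0]
for z in(16,20,24):print(z,proj(c,t+w+[0,0,-.0615+z/1000]).round(1), (proj(c,t+np.r_[R@[0,.025],-.0615+z/1000])-proj(c,t+np.r_[R@[0,-.025],-.0615+z/1000])).round(1))
# wing top far end
for a in(-23,):
  for y in(-6,6):print(proj(c,t+np.r_[R@[a/1000,y/1000],-.0615+.102]).round(1))
W=cloud(c);print(W[200:210,235:245,2].mean()-t[2]+.0615, W[195:205,255:275,2].mean()-t[2]+.0615)
E
```

```text
16 [[252.2 174.9]] [[81.3  0.5]]
20 [[252.3 176.6]] [[82.9  0.5]]
24 [[252.3 178.3]] [[84.6  0.5]]
[[236.  240.5]]
[[270.9 240.7]]
nan 0.025742741652262147
```

servo_tool --series '[[[-1,-1,-4],[-0.2,0.3,-0.5]],[[-0.7,-1,-8],[0,0,0]],[[0,0,-10],[0,0,0]],[[0,0,-10],[0,0,0]],[[0,0,-10],[0,0,0]],[[0,0,-8],[0,0,0]],[[0,0,-5],[0,0,0]],[[0,0,-2],[0,0,0]],[[0,0,0],[0,0,0]],[[0,0,0],[0,0,0]]]'

```text
clock: 23.4
tcp_pos: [0.5968, 0.0164, 0.1206]
tcp_rot: [119.5, 89.9, -167.6]
ft_force: [-0.3, -1.2, -2.7]
grip_width: 0.134
```

```bash
python3 - <<'E'
from j import *
s=st();print(want(72.95))
c=snap("wrist","s2");print((R@(np.array([-.5,-.5])-tojig(s["tcp_pos"])*1000)).round(1))
crop(c,170,80,340,260,4,"pics/s2c.png")
for n in("scene","side"):
    c=snap(n,"s2");u,v=proj(c,[.598,.017,.06])[0].astype(int);crop(c,u-40,v-40,u+40,v+40,7,f"pics/s2{n}.png")
E
```

```text
t 23.4 tcp [0.5968 0.0164 0.1206] jig [-1.  -0.5] jaw -287.09 pitch 89.88 F [-0.3 -1.2 -2.7] T [-0.02  0.03 -0.01] w 11.4 q6 [-0. 19.]
[ 0.03 -0.12  0.04]
[ 0.5 -0.1]
```

View pics/s2c.png

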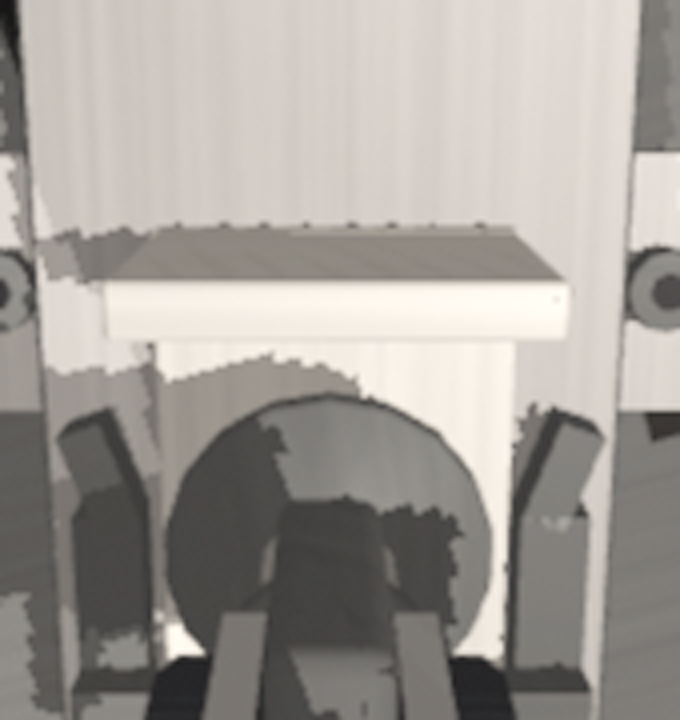

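View pics/s2scene.png

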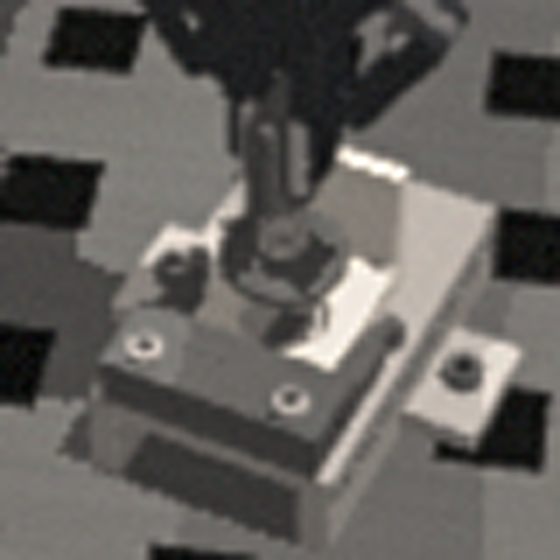

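View pics/s2side.png

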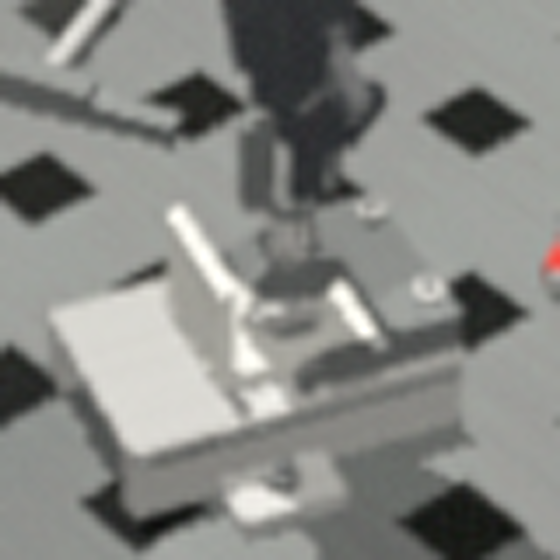

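servo_tool --series '[[[0.5,-0.1,-2],[0,0,0]],[[0,0,-4],[0,0,0]],[[0,0,-4],[0,0,0]],[[0,0,-4],[0,0,0]],[[0,0,-4],[0,0,0]],[[0,0,-3],[0,0,0]],[[0,0,-2],[0,0,0]],[[0,0,-1],[0,0,0]],[[0,0,0],[0,0,0]],[[0,0,0],[0,0,0]]]'

```text
clock: 24.8
tcp_pos: [0.5973, 0.0163, 0.0949]
tcp_rot: [119.1, 89.9, -168.0]
ft_force: [-0.3, 0.2, -2.8]
grip_width: 0.128
```

```bash
python3 - <<'E'
from j import *
s=st();print(want(72.95))
E
```

```text
t 24.8 tcp [0.5973 0.0163 0.0949] jig [-0.5 -0.5] jaw -287.09 pitch 89.88 F [-0.3  0.2 -2.8] T [-0.04  0.    0.04] w 10.9 q6 [-0. 19.]
[ 0.03 -0.12  0.04]
```

servo_tool --series '[[[0,0,-2],[0,0,0]],[[0,0,-3],[0,0,0]],[[0,0,-3],[0,0,0]],[[0,0,-3],[0,0,0]],[[0,0,-2],[0,0,0]],[[0,0,-1],[0,0,0]],[[0,0,0],[0,0,0]],[[0,0,0],[0,0,0]],[[0,0,0],[0,0,0]],[[0,0,0],[0,0,0]]]'

```text
clock: 26.05
tcp_pos: [0.5975, 0.0162, 0.0868]
tcp_rot: [-74.6, 89.8, -1.7]
ft_force: [-2.9, -0.1, 6.7]
grip_width: 0.132
```

```bash
python3 - <<'E'
from j import *
s=st();print(want(72.95))
c=snap("wrist","s3")
crop(c,170,80,340,260,4,"pics/s3c.png")
E
```

```text
t 26.05 tcp [0.5975 0.0162 0.0868] jig [-0.3 -0.5] jaw 72.9 pitch 89.77 F [-2.9 -0.1  6.7] T [0.03 0.89 0.03] w 11.2 q6 [-0. 19.]
[0.01 0.23 0.05]
```

View pics/s3c.png

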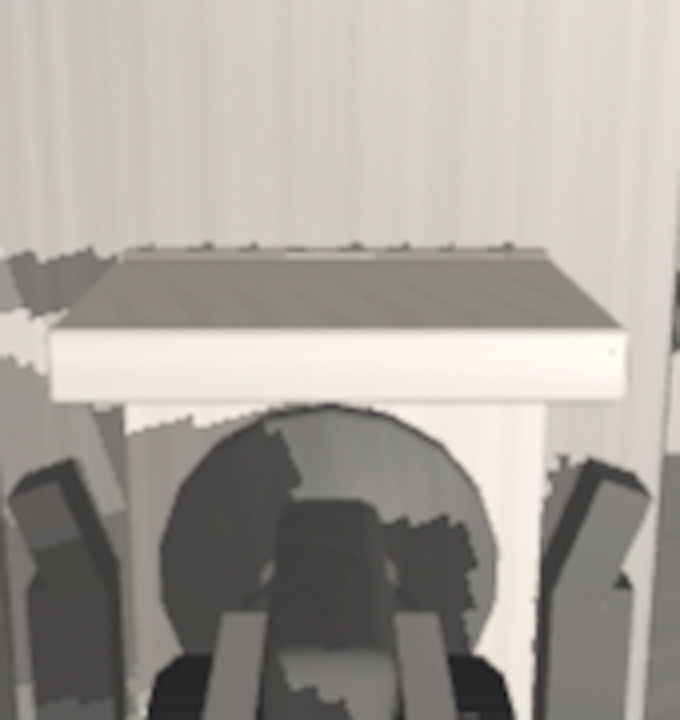

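servo_tool --series '[[[-0.3,0,-3],[0,0.2,0]],[[0,0,-3],[0,0,0]],[[0,0,-3],[0,0,0]],[[0,0,-3],[0,0,0]],[[0,0,-3],[0,0,0]],[[0,0,-3],[0,0,0]],[[0,0,-2],[0,0,0]],[[0,0,-2],[0,0,0]],[[0,0,-2],[0,0,0]],[[0,0,-2],[0,0,0]]]'

```text
clock: 27.35
tcp_pos: [0.5974, 0.0162, 0.0794]
tcp_rot: [-70.9, 89.1, 2.0]
ft_force: [-7.7, -0.7, 20.8]
grip_width: 0.131
```

```bash
python3 - <<'E'
from j import *
s=st();print(want(72.95))
E
```

```text
t 27.35 tcp [0.5974 0.0162 0.0794] jig [-0.4 -0.6] jaw 72.89 pitch 89.11 F [-7.7 -0.7 20.8] T [-0.08  2.08 -0.  ] w 11.2 q6 [ 0. 19.]
[-0.03  0.89  0.06]
```

servo_tool --series '[[[0,0,1],[0,0.8,0]],[[0,0,0],[0,0,0]],[[0,0,-1],[0,0,-6]],[[0,0,-1],[0,0,-8]],[[0,0,-1],[0,0,-8]],[[0,0,-1],[0,0,-8]],[[0,0,-1],[0,0,-8]],[[0,0,-1],[0,0,-6]],[[0,0,-1],[0,0,0]],[[0,0,-1],[0,0,0]]]'

```text
clock: 28.6
tcp_pos: [0.6003, 0.0156, 0.0832]
tcp_rot: [-52.6, 89.1, -25.1]
ft_force: [-4.0, -0.0, 9.3]
grip_width: 0.13
```

```bash
python3 - <<'E'
from j import *
s=st();print(want(-17.05))
c=snap("wrist","s4")
E
```

```text
t 28.6 tcp [0.6003 0.0156 0.0832] jig [ 2.6 -0.3] jaw 27.42 pitch 89.14 F [-4.  -0.   9.3] T [0.07 1.17 0.01] w 11.1 q6 [-0. 64.]
[  0.65   0.59 -44.47]
```

View pics/wrist_s4.png

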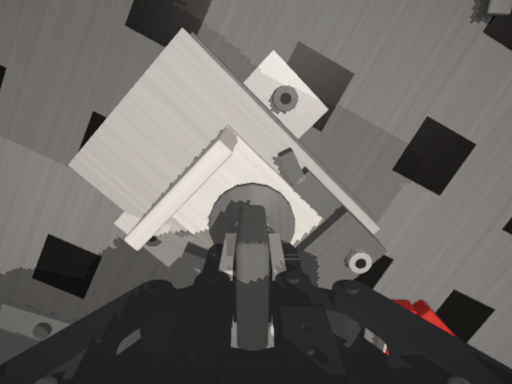

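servo_tool --series '[[[-0.7,0.2,-2],[0.2,0.2,-5]],[[-0.7,0.2,-2],[0.2,0.2,-7]],[[-0.7,0.2,-1.5],[0.2,0.2,-8]],[[0,0,-1.5],[0,0,-8]],[[0,0,-1.5],[0,0,-8]],[[0,0,-1.5],[0,0,-8]],[[0,0,-1.5],[0,0,-1.5]],[[0,0,-1.5],[0,0,0]],[[0,0,-1.5],[0,0,0]],[[0,0,-1.5],[0,0,0]]]'

```text
clock: 29.9
tcp_pos: [0.6026, 0.0152, 0.0794]
tcp_rot: [1.6, 88.9, -18.0]
ft_force: [-6.0, -0.6, 16.3]
grip_width: 0.132
```

```bash
python3 - <<'E'
from j import *
s=st();print(want(-17.05))
c=snap("wrist","s5")
im=topview(c,.52,.67,-.06,.1,.04,4000,"pics/top_s5.png")
E
```

```text
t 29.9 tcp [0.6026 0.0152 0.0794] jig [4.9 0. ] jaw -19.56 pitch 88.91 F [-6.  -0.6 16.3] T [0.02 1.65 0.12] w 11.3 q6 [ -0. 111.]
[0.31 1.05 2.51]
```

View pics/wrist_s5.png

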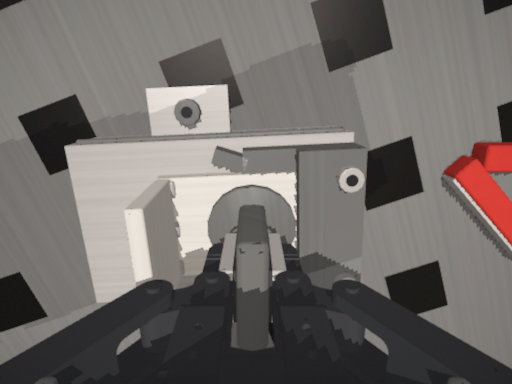

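servo_tool --series '[[[-1,0.3,-0.5],[0.1,0.4,1]],[[-1,0.3,-0.5],[0.1,0.4,1]],[[-1,0.3,-0.8],[0,0.3,0.5]],[[-0.8,0.2,-0.8],[0,0.2,0]],[[-0.8,0.2,-1],[0,0.2,0]],[[-0.8,0.2,-1],[0,0.1,0]],[[-0.5,0.1,-1],[0,0.1,0]],[[-0.5,0.1,-1],[0,0.1,0]],[[-0.4,0.1,-1],[0,0.1,0]],[[-0.4,0.1,-1],[0,0.1,0]]]'

```text
clock: 31.2
tcp_pos: [0.603, 0.0154, 0.0836]
tcp_rot: [-16.5, 89.6, -33.7]
ft_force: [-2.3, -1.1, 9.7]
grip_width: 0.132
```

```bash
python3 - <<'E'
from j import *
s=st();print(want(-17.05))
c=snap("wrist","s6")
crop(c,60,100,380,300,2.4,"pics/s6c.png")
for n,f in(("s5","wrist_s5.npz"),("s6","wrist_s6.npz")):
    c=load(f)
    # predicted leaf top corners in px for bracket at x=1,y=0
    for b in([-46,30,58],[-38,30,58],[-46,-30,58]):
        w=toworld([(b[0]+1)/1000,b[1]/1000]);print(n,b,proj(c,[*w,.04+b[2]/1000]).round(1))
E
```

```text
t 31.2 tcp [0.603  0.0154 0.0836] jig [5.3 0.3] jaw -17.15 pitch 89.57 F [-2.3 -1.1  9.7] T [-0.07  0.74 -0.07] w 11.3 q6 [ -0. 109.]
[0.24 0.36 0.1 ]
s5 [-46, 30, 58] [[123.  209.4]]
s5 [-38, 30, 58] [[142.9 208.4]]
s5 [-46, -30, 58] [[143.6 334.1]]
s6 [-46, 30, 58] [[128.4 201.4]]
s6 [-38, 30, 58] [[147.8 201.3]]
s6 [-46, -30, 58] [[142.5 323.7]]
```

View pics/s6c.png

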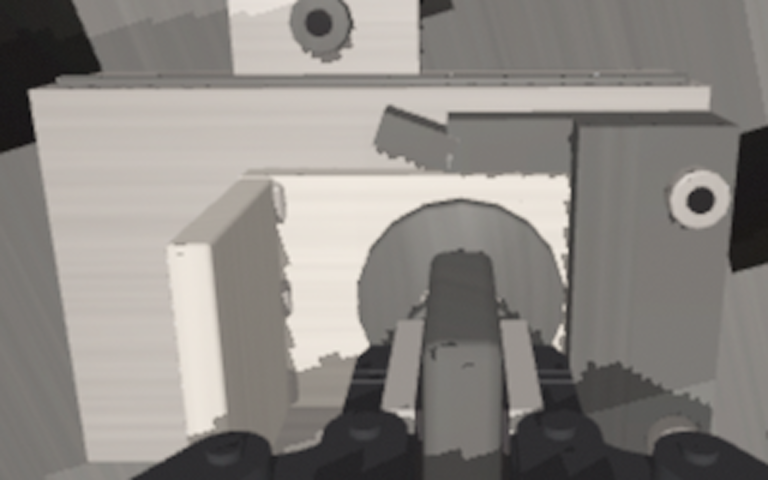

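servo_tool --series '[[[-2,0.6,-1],[0.1,0.2,0]],[[-2,0.6,-1],[0,0,0]],[[-1,0.3,-1],[0,0,0]],[[-1,0.3,-1],[0,0,0]],[[-0.5,0.1,-1],[0,0,0]],[[-0.5,0.1,-1],[0,0.1,0]],[[-0.5,0.1,-1],[0,0,0]],[[-0.5,0.1,-1],[0,0.1,0]],[[-0.5,0.1,-1],[0,0,0]],[[-0.5,0.1,-1],[0,0,0]]]'

```text
clock: 32.5
tcp_pos: [0.6024, 0.0155, 0.0847]
tcp_rot: [2.1, 88.6, -15.1]
ft_force: [-2.4, -0.1, 9.2]
grip_width: 0.129
```

```bash
python3 - <<'E'
from j import *
s=st();print(want(-17.05))
c=snap("wrist","s7")
crop(c,60,100,380,300,2.4,"pics/s7c.png")
for b in([-46,30,58],[-38,30,58]):
        w=toworld([(b[0]+1)/1000,b[1]/1000]);print(b,proj(c,[*w,.04+b[2]/1000]).round(1))
E
```

```text
t 32.5 tcp [0.6024 0.0155 0.0847] jig [4.7 0.2] jaw -17.28 pitch 88.63 F [-2.4 -0.1  9.2] T [-0.13  0.75  0.  ] w 11.0 q6 [ -0. 109.]
[0.36 1.33 0.23]
[-46, 30, 58] [[130.4 201.2]]
[-38, 30, 58] [[149.9 200.9]]
```

View pics/s7c.png

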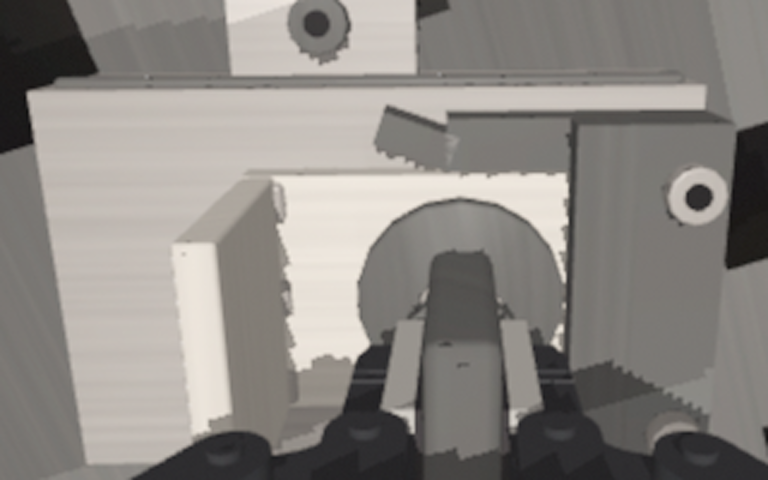

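servo_tool --series '[[[-2,0.6,-2],[0.1,1,0]],[[-2.5,0.7,-2],[0.1,1.5,0]],[[-2.5,0.7,-2],[0.1,1.5,0]],[[-2.5,0.7,-2],[0,1.5,0]],[[-2,0.6,-1.5],[0,1,0]],[[-0.5,0.1,-1.5],[0,0.3,0]],[[-0.5,0.1,-1.5],[0,0.3,0]],[[-0.5,0.1,-1.5],[0,0.3,0]],[[-0.5,0.1,-1.5],[0,0.3,0]],[[-0.5,0.1,-1.5],[0,0.3,0]]]'

```text
clock: 33.8
tcp_pos: [0.6056, 0.0158, 0.0831]
tcp_rot: [-157.1, 85.5, -174.5]
ft_force: [-2.8, -1.0, 12.0]
grip_width: 0.137
```

```bash
python3 - <<'E'
from j import *
s=st();print(want(-17.05))
M=Ro.from_euler("xyz",s["tcp_rot"],degrees=True).as_matrix()
print("pin origin jig",(tojig(s["tcp_pos"]+M[:,0]*.0615)*1000).round(1),(s["tcp_pos"]+M[:,0]*.0615)[2])
c=snap("wrist","s8")
crop(c,60,100,380,300,2.4,"pics/s8c.png")
for b in([-46,30,58],[-38,30,58]):
        w=toworld([(b[0]+1)/1000,b[1]/1000]);print(b,proj(c,[*w,.04+b[2]/1000]).round(1))
E
```

```text
t 33.8 tcp [0.6056 0.0158 0.0831] jig [7.6 1.5] jaw -17.43 pitch 85.53 F [-2.8 -1.  12. ] T [-0.09  0.52  0.02] w 11.7 q6 [ -0. 109.]
[ 0.44 -4.45  0.38]
pin origin jig [ 3.2 -0.4] 0.021740723589956122
[-46, 30, 58] [[123.1 203.1]]
[-38, 30, 58] [[141.5 203.4]]
```

View pics/s8c.png

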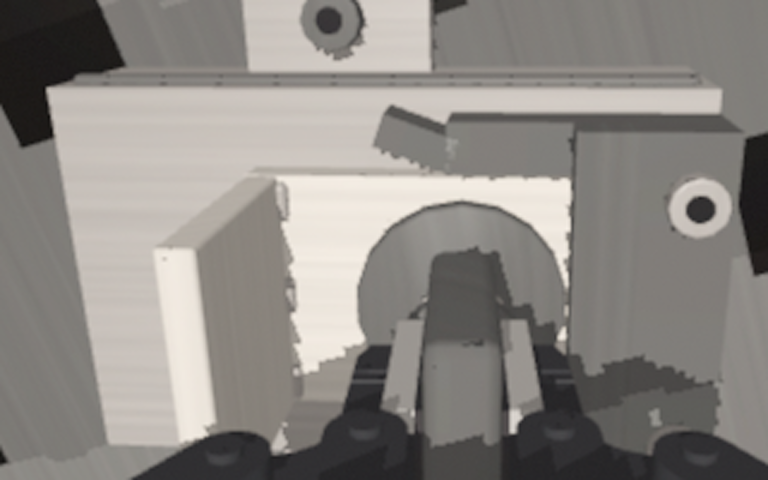

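servo_tool --series '[[[-4,1.2,-1],[0,0,0]],[[-4,1.2,-1],[0,-0.5,0]],[[-4,1,-1],[0,-0.7,0]],[[-3,0.9,-1],[0,-0.7,0]],[[-3,0.9,-1],[0,-0.7,0]],[[-3,0.9,-1],[0,-0.7,0]],[[-1,0.3,-1.5],[0,-0.2,0]],[[-1,0.3,-1.5],[0,0,0]],[[-0.5,0.1,-1.5],[0,0,0]],[[-0.5,0.1,-1.5],[0,0,0]]]'

```text
clock: 35.1
tcp_pos: [0.6006, 0.017, 0.0837]
tcp_rot: [-13.5, 88.0, -31.3]
ft_force: [-1.6, -1.8, 10.6]
grip_width: 0.134
```

```bash
cat >>j.py <<'E'
def rep():
    s=st();print(want(-17.05))
    M=Ro.from_euler("xyz",s["tcp_rot"],degrees=True).as_matrix()
    p=s["tcp_pos"]+M[:,0]*.0615;q=s["tcp_pos"]+M[:,0]*.033
    print("pin origin jig",(tojig(p)*1000).round(1),p[2].round(4),"pad x",(tojig(q)*1000).round(1))
E
python3 - <<'E'
from j import *
rep()
c=snap("wrist","s9")
crop(c,60,100,380,300,2.4,"pics/s9c.png")
for b in([-46,30,58],[-38,30,58]):
        w=toworld([(b[0]+1)/1000,b[1]/1000]);print(b,proj(c,[*w,.04+b[2]/1000]).round(1))
E
```

```text
t 35.1 tcp [0.6006 0.017  0.0837] jig [2.5 1.2] jaw -17.76 pitch 88.01 F [-1.6 -1.8 10.6] T [-0.17  0.79  0.01] w 11.4 q6 [ -1. 110.]
[1.02 1.7  0.71]
pin origin jig [4.5 0.7] 0.0222 pad x [3.6 0.9]
[-46, 30, 58] [[134.5 205.8]]
[-38, 30, 58] [[154.2 205.4]]
```

View pics/s9c.png

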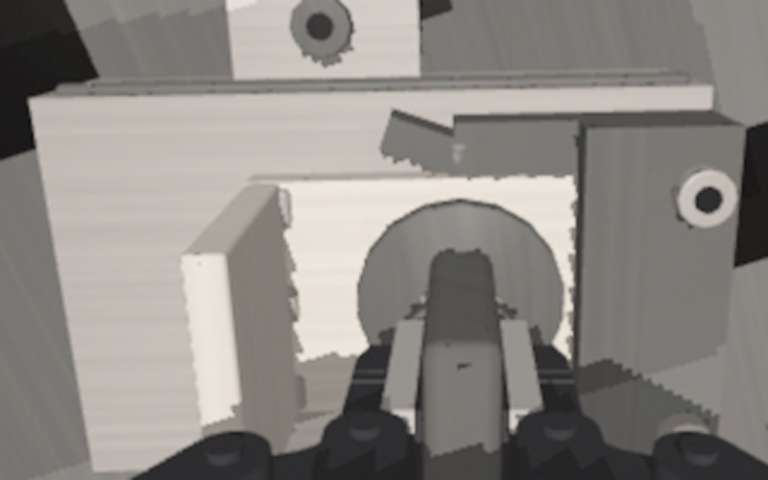

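```bash
python3 - <<'E'
from j import *
from bench import read_camera
for i in range(5):
    rep()
    for k in range(4): read_camera("side")
rep();print(get_state()["qd"].round(2))
c=snap("scene","end");u,v=proj(c,[.598,.017,.06])[0].astype(int);crop(c,u-60,v-60,u+60,v+60,5,"pics/endscene.png")
E
```

```text
t 35.15 tcp [0.6006 0.017  0.0836] jig [2.5 1.2] jaw -17.75 pitch 88.01 F [-1.9 -1.   9.2] T [-0.16  0.67  0.03] w 11.2 q6 [ -1. 110.]
[1.02 1.71 0.7 ]
pin origin jig [4.6 0.7] 0.0222 pad x [3.6 0.9]
t 35.35 tcp [0.6006 0.017  0.0837] jig [2.5 1.2] jaw -17.75 pitch 88.02 F [-1.6 -1.3  9.5] T [-0.13  0.72  0.04] w 11.0 q6 [ -1. 110.]
[1.02 1.7  0.7 ]
pin origin jig [4.5 0.7] 0.0222 pad x [3.6 0.9]
t 35.55 tcp [0.6006 0.017  0.0837] jig [2.5 1.2] jaw -17.75 pitch 88.02 F [-3.  -1.9  9.5] T [-0.12  0.71  0.02] w 11.4 q6 [ -1. 110.]
[1.02 1.7  0.7 ]
pin origin jig [4.6 0.7] 0.0222 pad x [3.6 0.9]
t 35.75 tcp [0.6006 0.017  0.0837] jig [2.5 1.2] jaw -17.75 pitch 88.02 F [-2.1 -2.3 10.1] T [-0.15  0.64  0.05] w 11.2 q6 [ -1. 110.]
[1.02 1.7  0.7 ]
pin origin jig [4.6 0.7] 0.0222 pad x [3.6 0.9]
t 35.95 tcp [0.6006 0.017  0.0837] jig [2.5 1.2] jaw -17.75 pitch 88.01 F [-2.7 -1.9  9.6] T [-0.17  0.72  0.09] w 11.7 q6 [ -1. 110.]
[1.02 1.7  0.7 ]
pin origin jig [4.6 0.7] 0.0222 pad x [3.6 0.9]
t 36.15 tcp [0.6006 0.017  0.0837] jig [2.5 1.2] jaw -17.75 pitch 88.02 F [-3.2 -0.3  9.5] T [-0.14  0.72  0.05] w 11.2 q6 [ -1. 110.]
[1.02 1.7  0.7 ]
pin origin jig [4.5 0.7] 0.0222 pad x [3.6 0.9]
[ 0.07 -0.03  0.05  0.03  0.1  -0.01]
```

View pics/endscene.png

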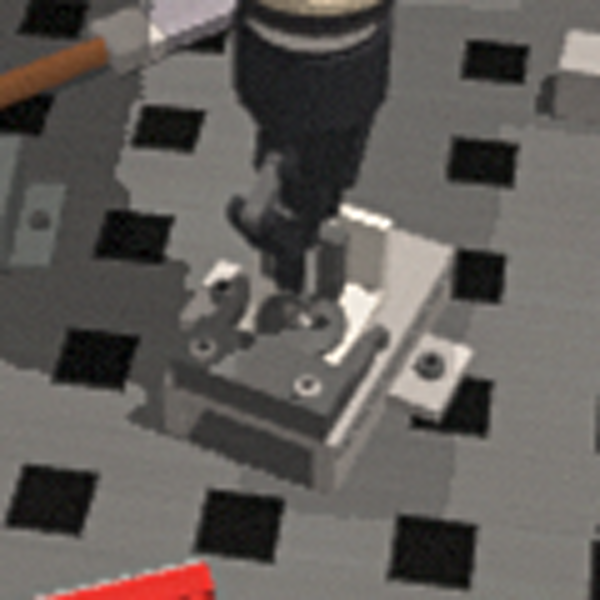

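View pics/scene_end.png

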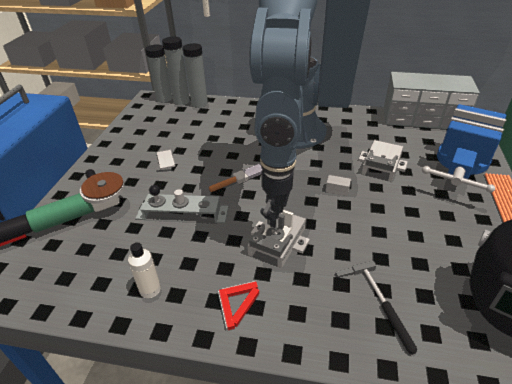

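```bash
python3 -c "
from bench import *
print(job_done())"
```

```text
the job is handed in; nothing more can be done
None
```

The bracket is home under the lip of the far jig. The wing pin is pushed through the hole and slot, turned a quarter turn and still gripped. I handed it in at about 36 s. The interface gives no verdict, so the result rests on my own last checks.

**Last checks, over 1 s of holding with the arm still:**

| Quantity | Measured | Limit |
|---|---|---|
| Pin x in the jig frame | 4.5 mm | ±8 mm |
| Pin y in the jig frame | 0.7 mm | ±5 mm |
| Pin origin height | 22 mm | 12 to 26.5 mm |
| Head off crosswise | about 1° | 20° (0.35 rad) |
| Pin tilt | about 2° | 5.7° (0.1 rad) |
| Spring travel | about 10 mm | over 5.5 mm |
| Bracket x in the jig frame | about 1.3 mm | ±4 mm |

- **Forces:** the push of the pad on the foot works out at about 12 N. I did not measure the grip force directly; the fingers are closed on the wing at about 11 mm.
- **How measured:** the pin figures come from the measured tool pose, assuming the pin did not move in the grip. The bracket figure comes from the wrist camera.
- **Left alone:** the last scene picture shows the spray can standing and the ball pin and drum pin upright in the rack.

**What did not go smoothly:** while I pushed and turned, the pin drifted about 5 to 6 mm along the slot, until its pad was about at the lip. Two gentle attempts to bring it back did little. A third tilted the tool 4.5°. A fourth mostly cured that, but the pin still sits off centre and slightly tilted.

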